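# Scoop glazed beads into their cells of a compartment box

### The job

Put the glazed beads away in the wooden compartment box: slide its lid fully open, take the steel scoop and, with it, tip every turquoise, red and cobalt bead from its bin into the cell whose floor has the square of the same colour. Do not take beads out of the bins with the fingers (one that has spilled may be picked up), and leave the cup, bottle and brush pot alone. When all beads lie in their own cells, stand the scoop back upright, with its blade flat on the middle of the cork mat, and slide the lid fully shut.

Things in the scene. Friction and masses are not known exactly. Their poses are not given: they have to be found in the camera images.
- box: wooden box fixed to the bench, 147 x 216 mm. Origin: centre of its underside; x along its short side, away from the robot, z up. 2 rows (x) of 3 (y) cells, 64 x 64 mm inside, centres x = +-34.5, y = -69, 0, 69 mm; floor 6 mm; 5 mm dividers. Tops above the bench: dividers 40, near wall (x -73.5 to -66.5) 46, far wall (x 66.5 to 73.5) 40, side walls (y +-101 to +-108, running on to x = 133) 52 mm
- lid (a joint): plywood lid, 140 x 202 x 5 mm, captive in grooves, slides along the box's +x, its top 46 mm above the bench. 0 m = shut (covers all cells), 0.135 = fully open at its stop (all cells clear; it then reaches 210 mm past the box's origin). Friction 1.2 N holds it. Its round dark knob, 24 mm wide, 29 high, has its top centre at x = -45 mm + joint value, y = 0, z = 75 mm in the box's frame
- bin_turquoise: white bin fixed to the bench, holds the turquoise beads; 134 x 64 x 40 mm. Origin: under the floor's middle; x along it, away from the worker, z up. Inside 58 mm wide; flat floor 4 mm above the bench from x = -60 to +35 mm. Near end (x -60 to -64): low lip 16 mm above the bench, to scoop in over. From x = +35 the far wall slopes up 36 mm over 30 mm. Side walls 40 mm high
- bin_red: the same bin for the red beads, same frame and sizes
- bin_cobalt: the same bin for the cobalt blue beads, same frame and sizes
- chip_turquoise: turquoise glazed square, 50 mm, 1 mm thick, in the middle of the floor of one cell of the box: marks the cell for the turquoise beads. Origin: its underside, at the centre of that cell's floor (6 mm above the bench); axes as the box's. Which cell it marks differs from start to start
- chip_red: red glazed square of the same size, marking the cell for the red beads; same frame
- chip_cobalt: cobalt (dark blue) glazed square of the same size, marking the cell for the cobalt beads; same frame. (The other three cells have green, yellow and white squares and stay empty)
- scoop: steel scoop, wooden handle, 130 g. Origin: centre of the blade's underside; x to the open nose, z up. Blade 74 long (x -37 to 37), 50 wide outside, 46 inside, 1.6 mm floor; back wall 24 mm high, sides 24 to x = 3, then 14 to x = 31. Behind it a neck rises to a level flat-sided handle: 16 wide (y), 22 high, x -50 to -130, axis 58 mm above the underside; grip near x = -70. Stands flat on its blade
- mat: round cork mat fixed to the bench, 130 mm diameter, 4 mm thick: the scoop's place. Origin: centre of its underside
- cup: paper-brown coffee cup, 95 mm high, standing loose nearby; leave it alone. Origin: centre of its underside
- paint: blue paint bottle, 56 mm diameter, 130 mm high, standing loose nearby; leave it alone. Origin: centre of its underside
- brushes: terracotta pot, 70 mm diameter, with brushes, 200 mm high in all, standing loose nearby; leave it alone. Origin: centre of its underside
- turq1: turquoise glazed ceramic bead, a 20 mm ball of 10 g; origin at its centre. Two to four of this colour are there at a start (None: absent), in the turquoise bin. Rolls only on slopes over about 12 degrees
- turq2: turquoise glazed ceramic bead, a 20 mm ball of 10 g; origin at its centre. Two to four of this colour are there at a start (None: absent), in the turquoise bin. Rolls only on slopes over about 12 degrees
- turq3: turquoise glazed ceramic bead, a 20 mm ball of 10 g; origin at its centre. Two to four of this colour are there at a start (None: absent), in the turquoise bin. Rolls only on slopes over about 12 degrees
- turq4: turquoise glazed ceramic bead, a 20 mm ball of 10 g; origin at its centre. Two to four of this colour are there at a start (None: absent), in the turquoise bin. Rolls only on slopes over about 12 degrees
- red1: red glazed ceramic bead, a 20 mm ball of 10 g; origin at its centre. Two to four of this colour are there at a start (None: absent), in the red bin. Rolls only on slopes over about 12 degrees
- red2: red glazed ceramic bead, a 20 mm ball of 10 g; origin at its centre. Two to four of this colour are there at a start (None: absent), in the red bin. Rolls only on slopes over about 12 degrees
- red3: red glazed ceramic bead, a 20 mm ball of 10 g; origin at its centre. Two to four of this colour are there at a start (None: absent), in the red bin. Rolls only on slopes over about 12 degrees
- red4: red glazed ceramic bead, a 20 mm ball of 10 g; origin at its centre. Two to four of this colour are there at a start (None: absent), in the red bin. Rolls only on slopes over about 12 degrees
- cobalt1: cobalt glazed ceramic bead, a 20 mm ball of 10 g; origin at its centre. One to three of this colour are there at a start (None: absent), in the cobalt bin. Rolls only on slopes over about 12 degrees
- cobalt2: cobalt glazed ceramic bead, a 20 mm ball of 10 g; origin at its centre. One to three of this colour are there at a start (None: absent), in the cobalt bin. Rolls only on slopes over about 12 degrees
- cobalt3: cobalt glazed ceramic bead, a 20 mm ball of 10 g; origin at its centre. One to three of this colour are there at a start (None: absent), in the cobalt bin. Rolls only on slopes over about 12 degrees
Mind the look-alikes: they are no part of the job. What is shaped like the scoop but purple is not meant. Several things have the shape of the mat; the one meant has the colours described above.

How it is judged (in metres and radians):
On the way, in this order (a step that is already met when the one before it is completed fails the run):
1. the lid is slid fully open (within 12 mm of its stop) (value of joint lid above 0.123 m), for 0.2 s.
2. every bead lies in the cell of its own colour (x of turq1 in the frame of chip_turquoise between -0.029 and 0.029 m and y of turq1 in the frame of chip_turquoise between -0.029 and 0.029 m and z of turq1 in the frame of chip_turquoise between -0.032 and 0.032 m and x of turq2 in the frame of chip_turquoise between -0.029 and 0.029 m and y of turq2 in the frame of chip_turquoise between -0.029 and 0.029 m and z of turq2 in the frame of chip_turquoise between -0.032 and 0.032 m and x of turq3 in the frame of chip_turquoise between -0.029 and 0.029 m and y of turq3 in the frame of chip_turquoise between -0.029 and 0.029 m and z of turq3 in the frame of chip_turquoise between -0.032 and 0.032 m and x of turq4 in the frame of chip_turquoise between -0.029 and 0.029 m and y of turq4 in the frame of chip_turquoise between -0.029 and 0.029 m and z of turq4 in the frame of chip_turquoise between -0.032 and 0.032 m and x of red1 in the frame of chip_red between -0.029 and 0.029 m and y of red1 in the frame of chip_red between -0.029 and 0.029 m and z of red1 in the frame of chip_red between -0.032 and 0.032 m and x of red2 in the frame of chip_red between -0.029 and 0.029 m and y of red2 in the frame of chip_red between -0.029 and 0.029 m and z of red2 in the frame of chip_red between -0.032 and 0.032 m and x of red3 in the frame of chip_red between -0.029 and 0.029 m and y of red3 in the frame of chip_red between -0.029 and 0.029 m and z of red3 in the frame of chip_red between -0.032 and 0.032 m and x of red4 in the frame of chip_red between -0.029 and 0.029 m and y of red4 in the frame of chip_red between -0.029 and 0.029 m and z of red4 in the frame of chip_red between -0.032 and 0.032 m and x of cobalt1 in the frame of chip_cobalt between -0.029 and 0.029 m and y of cobalt1 in the frame of chip_cobalt between -0.029 and 0.029 m and z of cobalt1 in the frame of chip_cobalt between -0.032 and 0.032 m and x of cobalt2 in the frame of chip_cobalt between -0.029 and 0.029 m and y of cobalt2 in the frame of chip_cobalt between -0.029 and 0.029 m and z of cobalt2 in the frame of chip_cobalt between -0.032 and 0.032 m and x of cobalt3 in the frame of chip_cobalt between -0.029 and 0.029 m and y of cobalt3 in the frame of chip_cobalt between -0.029 and 0.029 m and z of cobalt3 in the frame of chip_cobalt between -0.032 and 0.032 m), for 0.3 s.
At the end, for the whole second after the job is handed in: every bead that is there lies in the cell with the square of its own colour, the lid is shut to within 6 mm, and the scoop stands at rest flat on its blade on the cork mat (blade centre within 45 mm of the mat's centre, tilted less than 0.12 rad) (all of step 2 and value of joint lid below 0.006 m and horizontal distance between scoop and mat below 0.045 m and angle between scoop's own z axis and vertical below 0.12 rad and height (world z) of scoop below 0.012 m and linear speed of scoop below 0.02 m/s); the robot touches nothing.
It fails at once if a bead is touched by the fingers (over 0.5 N) while it lies in its bin ((contact force between the fingers and turq1 above 0.5 N and x of turq1 in the frame of bin_turquoise between -0.064 and 0.064 m and y of turq1 in the frame of bin_turquoise between -0.03 and 0.03 m and z of turq1 in the frame of bin_turquoise below 0.045 m) or (contact force between the fingers and turq2 above 0.5 N and x of turq2 in the frame of bin_turquoise between -0.064 and 0.064 m and y of turq2 in the frame of bin_turquoise between -0.03 and 0.03 m and z of turq2 in the frame of bin_turquoise below 0.045 m) or (contact force between the fingers and turq3 above 0.5 N and x of turq3 in the frame of bin_turquoise between -0.064 and 0.064 m and y of turq3 in the frame of bin_turquoise between -0.03 and 0.03 m and z of turq3 in the frame of bin_turquoise below 0.045 m) or (contact force between the fingers and turq4 above 0.5 N and x of turq4 in the frame of bin_turquoise between -0.064 and 0.064 m and y of turq4 in the frame of bin_turquoise between -0.03 and 0.03 m and z of turq4 in the frame of bin_turquoise below 0.045 m) or (contact force between the fingers and red1 above 0.5 N and x of red1 in the frame of bin_red between -0.064 and 0.064 m and y of red1 in the frame of bin_red between -0.03 and 0.03 m and z of red1 in the frame of bin_red below 0.045 m) or (contact force between the fingers and red2 above 0.5 N and x of red2 in the frame of bin_red between -0.064 and 0.064 m and y of red2 in the frame of bin_red between -0.03 and 0.03 m and z of red2 in the frame of bin_red below 0.045 m) or (contact force between the fingers and red3 above 0.5 N and x of red3 in the frame of bin_red between -0.064 and 0.064 m and y of red3 in the frame of bin_red between -0.03 and 0.03 m and z of red3 in the frame of bin_red below 0.045 m) or (contact force between the fingers and red4 above 0.5 N and x of red4 in the frame of bin_red between -0.064 and 0.064 m and y of red4 in the frame of bin_red between -0.03 and 0.03 m and z of red4 in the frame of bin_red below 0.045 m) or (contact force between the fingers and cobalt1 above 0.5 N and x of cobalt1 in the frame of bin_cobalt between -0.064 and 0.064 m and y of cobalt1 in the frame of bin_cobalt between -0.03 and 0.03 m and z of cobalt1 in the frame of bin_cobalt below 0.045 m) or (contact force between the fingers and cobalt2 above 0.5 N and x of cobalt2 in the frame of bin_cobalt between -0.064 and 0.064 m and y of cobalt2 in the frame of bin_cobalt between -0.03 and 0.03 m and z of cobalt2 in the frame of bin_cobalt below 0.045 m) or (contact force between the fingers and cobalt3 above 0.5 N and x of cobalt3 in the frame of bin_cobalt between -0.064 and 0.064 m and y of cobalt3 in the frame of bin_cobalt between -0.03 and 0.03 m and z of cobalt3 in the frame of bin_cobalt below 0.045 m)).
It fails at once if the cup is pushed more than 20 mm away or tipped over (distance of cup from where it was at the start of the episode above 0.02 m or angle between cup's own z axis and vertical above 0.3 rad).
It fails at once if the paint bottle is pushed more than 20 mm away or tipped over (distance of paint from where it was at the start of the episode above 0.02 m or angle between paint's own z axis and vertical above 0.3 rad).
It fails at once if the brush pot is pushed more than 20 mm away or tipped over (distance of brushes from where it was at the start of the episode above 0.02 m or angle between brushes's own z axis and vertical above 0.3 rad).
Of turq1, turq2, turq3, turq4 only 2 to 4 are there at a start; the rules pass over those that are not, and their reading is None.
Of red1, red2, red3, red4 only 2 to 4 are there at a start; the rules pass over those that are not, and their reading is None.
Of cobalt1, cobalt2, cobalt3 only 1 to 3 are there at a start; the rules pass over those that are not, and their reading is None.
At some moment in a run one of scoop may be knocked a few centimetres aside while the robot is not near it.
It also fails if it takes over 210 s, if anything falls off the work surface, if the arm or the gripper's body presses on something with over 40 N, if the wrist force passes 120 N, or if a joint passes its speed limit or range.

### The arm

A 6-joint arm with a two-finger parallel gripper is mounted at the origin on the work surface. World frame = base frame: x ahead of the robot, y to its left, z up, the work surface at z = 0. Lengths are in mm, angles in degrees, forces in N, time in s.
With the tool pointing down it reaches from about 350 to 875 mm from the base axis. Payload 4.2 kg.
Tool frame: the origin (TCP) lies at the very end of the fingers, on their centre line; the grasp point (between the pads) lies 19 mm behind it; z points along the fingers, y is the line along which they close (so a half turn about z gives the same grasp; the last joint's range is limited). The gripper opens to 85 mm and grips with 20 to 120 N. Pads are 22 mm wide; open, the fingers measure 114 mm over their backs; the gripper's body (76 mm by 85 mm) begins 54 mm behind the grasp point. The pads swing forward as they close: fully open they stand 13 mm farther back than shut.
Start: joints at [91.135, 22.042, 0.453, 0, -68.411, -14.817], TCP at [147.804, 607.251, 231.312] pointing down, gripper open.
Joint ranges: [-179.83, 179.83], [-69.29, 118.12], [-61.27, 80.66], [-181.25, 117.63], [-171.15, -9.14], [-177.46, 177.46]. Speed limits (degrees/s): [159.86, 159.86, 180, 180, 180, 180].

### API

Orientations are given as [roll, pitch, yaw] about the fixed x, y, z axes, in that order (R = Rz(yaw) Ry(pitch) Rx(roll)).
In Python, from station import arm, get_image, calibration gives the robot as it stands.
- The arm moves only by the tool carry_out, never from a script. Its argument "targets" is a list of rows, each a list of 3 entries, a list of its own where there are three numbers: the shift along the world's x, y, z in cm, then the turn, a rotation vector about the world's x, y, z in degrees, then the finger opening in cm, from 0 to 8.54. A call has 1 to 8 rows; each row is the pose to reach, as a shift and turn from the pose commanded when the call began; what a row does not reach only later rows make up. A row lasts 1/12 s, in which the tool goes at most 41.7 mm and 7.16 degrees, less where a joint would pass 70% of its speed; a pose out of reach is approached as far as the arm can. A call with a gripper value outside its range is refused whole. The fingers move at their own pace and stop on an object; "grip_force" is the grip in N (left out, the last holds). Time passes only in rows, so rows that repeat a pose let the fingers close. It gives the time, the measured TCP pose, the force, the opening and the grip force at its end, in the units of the state.
- arm.read_state(): the state, without advancing time (a new reading comes with each control period).
- get_image(name): name is "scene" or "side" or "wrist"; returns the picture (480x640x3 uint8, red, green, blue); there is no depth.
- calibration(name): a dict with "fovy" (degrees; the focal length in pixels is half the picture's height over the tangent of half this angle, whatever the lens; pixels are square), "cx", "cy" (the principal point, pixels), "distortion" ([k1, k2, p1, p2, k3] as OpenCV has them; the pictures are not rectified), "extrinsics" (4x4, takes a point from world to camera coordinates); the wrist camera has in their place "hand_eye" (4x4, takes a point from camera to tool coordinates, whose origin is the TCP and whose axes are the flange's). Camera axes: x right, y up, looking along -z (the intrinsics and any distortion apply to the point x, -y, -z); pixel columns grow to the right and rows downward; lengths in mm; the calibration is good to about 2 mm. A picture is of the moment at which its call begins: read the wrist's pose just before it. calibration takes no time and is no camera call.
- arm.finish_job(): hands the job in; it is judged then, once.
The state is a dict: "clock": time; "joint_positions": joint angles; "joint_velocities": joint speeds; "joint_efforts": joint torques, N m; "position": TCP position; "orientation": TCP orientation; "ft_force": force on the tool from outside, world axes, zero at the start; "torque": the same for the moment, N m; "opening": opening from 0.0 (shut) to 1.0 (fully open); "gripper_force": force on a finger pad.
Only numpy, scipy, OpenCV 4.12 (cv2) and the standard library are available. Lean on these libraries where they do the work, as an engineer would, in place of code of your own. Each camera call takes 0.05 s, during which the arm holds its last target. There are 200 camera calls.

## Working session

There is one attempt and no reset: what is moved stays moved. The work goes in short steps, Python scripts to look and compute and a tool call to move; the robot and the scene stay as the last step left them, time stands still between calls to the robot, and variables do not carry over. Pictures are saved under pics/ and viewed, at most 14 in all, crops included, and the job is handed in when it is done.

Besides the shell and the picture viewer there is one more tool, called after "Request:" as name(argument=value, ...) on one line, values as JSON. carry_out: Moves the arm, as the interface text tells. Its arguments: {"type":"object","properties":{"targets":{"type":"array","items":{"type":"array"}},"grip_force":{"type":"number"}},"required":["targets"]}

```bash
ls; mkdir -p pics
cat > h.py <<'E'
import numpy as np, cv2
from station import arm, get_image, calibration
def K(c):
    f=240/np.tan(np.radians(c["fovy"])/2); return np.array([[f,0,c["cx"]],[0,f,c["cy"]],[0,0,1.]])
from scipy.spatial.transform import Rotation as R
def ext(name):
    c=calibration(name)
    if name!="wrist": return c,np.array(c["extrinsics"],float)
    s=arm.read_state(); T=np.eye(4); T[:3,:3]=R.from_euler("xyz",s["orientation"],degrees=True).as_matrix(); T[:3,3]=s["position"]
    return c,np.linalg.inv(T@np.array(c["hand_eye"],float))
F=np.diag([1,-1,-1.])
def proj(c,E,P):
    P=np.atleast_2d(np.array(P,float)); X=(F@(E[:3,:3]@P.T+E[:3,3:])).T
    return cv2.projectPoints(X,np.zeros(3),np.zeros(3),K(c),np.array(c["distortion"],float))[0][:,0]
def unproj(c,E,uv,z):
    uv=np.array(uv,float).reshape(-1,1,2); n=cv2.undistortPoints(uv,K(c),np.array(c["distortion"],float))[:,0]
    d=(E[:3,:3].T@F@np.c_[n,np.ones(len(n))].T).T; o=-E[:3,:3].T@E[:3,3]
    z=np.broadcast_to(z,len(n)); return o+d*((z-o[2])/d[:,2])[:,None]
def save(name,fn):
    im=get_image(name); cv2.imwrite(f"pics/{fn}.png",im[:,:,::-1]); return im
E
python3 - <<'E'
from h import *
for n in ("scene","side"):
    save(n,n+"0"); c,E=ext(n); print(n,c["fovy"],c["distortion"],(-E[:3,:3].T@E[:3,3]).round(),E[:3,:3].round(2).tolist())
c=calibration("wrist");print(c)
s=arm.read_state();print(s)
E
```

```text
pics
scene 48.146963976013396 [-0.10860305  0.          0.          0.          0.        ] [1494.  236.  910.] [[-0.31, 0.95, 0.01], [-0.63, -0.22, 0.75], [0.71, 0.23, 0.66]]
side 47.8954109534215 [-0.0640476  0.         0.         0.         0.       ] [ 116.  789. 1249.] [[-0.88, -0.47, 0.02], [0.37, -0.68, 0.64], [-0.29, 0.57, 0.77]]
{'fovy': 64.91218472580857, 'cx': 319.7406269772847, 'cy': 245.27286310367109, 'distortion': array([-0.0121952,  0.       ,  0.       ,  0.       ,  0.       ]), 'hand_eye': array([[-6.77470852e-04,  9.56656091e-01,  2.91219271e-01,
         7.31510907e+01],
       [ 9.99999333e-01,  9.20589645e-04, -6.97815399e-04,
        -3.86057012e-01],
       [-9.35662798e-04,  2.91218604e-01, -9.56656077e-01,
        -1.42934186e+02],
       [ 0.00000000e+00,  0.00000000e+00,  0.00000000e+00,
         1.00000000e+00]])}
{'clock': 0.1, 'joint_positions': array([ 9.11352682e+01,  2.20852636e+01,  3.89111006e-01, -2.46637440e-02,
       -6.84113505e+01, -1.48176017e+01]), 'joint_velocities': array([-0.04193175, -0.02931363,  0.20372688,  0.10407036, -0.03694304,
       -0.00362596]), 'joint_efforts': array([-5.55438601e-04, -3.93317091e+01,  1.88930064e+01,  4.19785559e+00,
       -2.57750966e-03,  5.84508825e-06]), 'position': array([147.68787495, 606.77429079, 230.35443604]), 'orientation': array([ 1.79890209e+02, -5.33917039e-03, -1.36914247e+01]), 'ft_force': array([ 0.16026912, -0.72594298,  0.82290478]), 'torque': array([0.00235322, 0.03068114, 0.02439084]), 'gripper_force': 0.0, 'opening': 1.0017038762075074}
```

View pics/scene0.png

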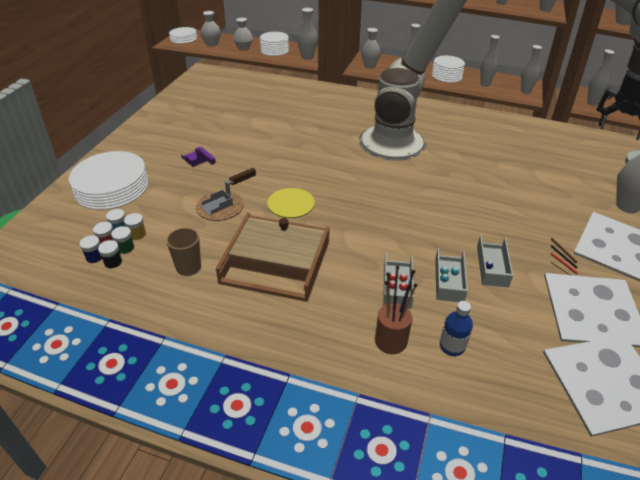

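View pics/side0.png

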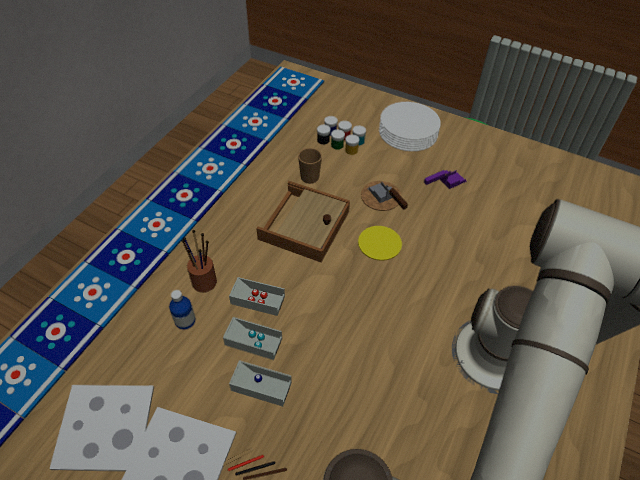

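Run:
```python
import cv2,numpy as np
a=cv2.imread("pics/scene0.png");b=cv2.imread("pics/side0.png")
def cr(i,x,y,w,h): return cv2.resize(i[y:y+h,x:x+w],(400,300),interpolation=cv2.INTER_CUBIC)
m=np.vstack([np.hstack([cr(a,180,150,160,150*160//200),cr(a,370,225,160,120)]),np.hstack([cr(b,255,165,160,120),cr(b,200,275,160,120)])])
m=np.vstack([np.hstack([cr(a,180,160,180,135),cr(a,370,215,160,120)]),np.hstack([cr(b,250,165,180,135),cr(b,190,275,176,132)])])
cv2.imwrite("pics/m.png",m)
```

```text
(no output)
```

View pics/m.png

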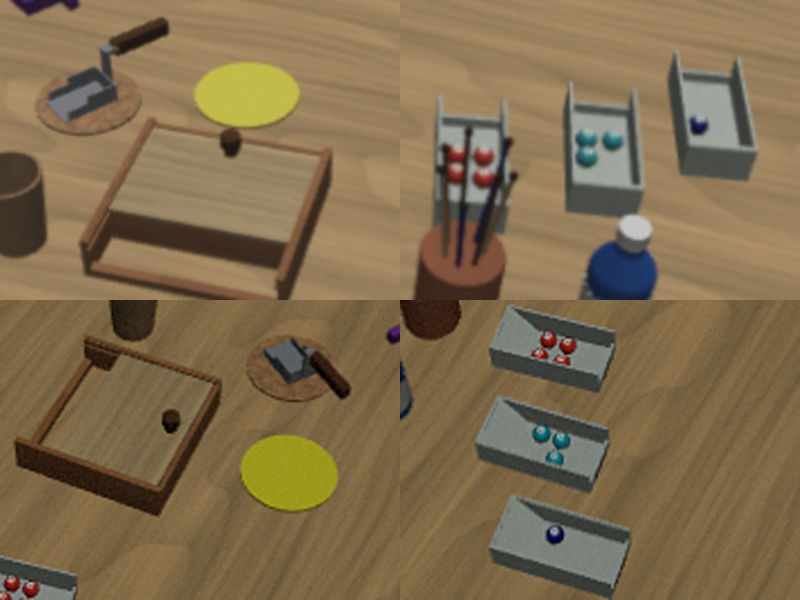

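```bash
cat >> h.py <<'E'
from scipy.optimize import least_squares
def fit(pts,obs,p0):
    "pts: list of local xyz; obs: list of (view(c,E), idx, uv); p=(x,y,yaw deg)"
    pts=np.array(pts,float)
    def f(p):
        W=pts@R.from_euler("z",p[2],degrees=True).as_matrix().T+[p[0],p[1],0]
        return np.concatenate([(proj(v[0],v[1],W[i])[0]-uv) for v,i,uv in obs])
    r=least_squares(f,p0,x_scale=[10,10,5],loss="soft_l1"); return r.x,r.fun.round(1)
E
python3 - <<'E'
from h import *
S=ext("scene");D=ext("side")
a=lambda x,y,o,s:np.array([o[0]+x*s,o[1]+y*s])
sb=lambda x,y:a(x,y,(180,160),.45); db=lambda x,y:a(x,y-300,(250,165),.45)
sn=lambda x,y:a(x-400,y,(370,215),.4); dn=lambda x,y:a(x-400,y-300,(190,275),.44)
pts=[[-73.5,-108,52],[-73.5,108,52],[133,-108,52],[133,108,52],[-45,0,75]]
obs=[(S,0,sb(152,121)),(S,1,sb(331,150)),(S,2,sb(86,242)),(S,4,sb(231,132)),(D,0,db(220,380)),(D,1,db(160,488)),(D,2,db(88,340)),(D,3,db(18,445)),(D,4,db(171,411))]
c=unproj(*S,[sb(231,135)],75)[0];print("knob",c)
r=fit(pts,obs,[c[0]+45,c[1],0]);print("box",r)
# lip corners bins side walls
B=[[-64,-32,40],[-64,32,40],[70,-32,40],[70,32,40]]
for n,o in dict(cob=[(S,0,sn(675,53)),(S,1,sn(740,59)),(D,0,dn(630,530)),(D,2,dn(513,497)),(D,3,dn(490,545))],
 tur=[(S,0,sn(569,85)),(S,1,sn(637,92)),(D,0,dn(608,430)),(D,2,dn(497,398)),(D,3,dn(477,443))],
 red=[(S,0,sn(437,98)),(S,1,sn(505,102)),(D,0,dn(615,329)),(D,2,dn(510,308)),(D,3,dn(490,347))]).items():
    print(n,fit(B,o,[*unproj(*S,[o[0][2]],40)[0][:2],0]))
print("mat",unproj(*S,[sb(89,100)],4),unproj(*D,[db(288,368)],4),"yellow",unproj(*S,[sb(247,94)],4))
print("cup,brush,paint side base",unproj(*S,[sb(20,248)],0),unproj(*S,[(393,345),(455,345)],0),"handle",unproj(*S,[sb(165,28),sb(112,48)],69),unproj(*D,[db(345,390),db(312,355)],69))
save("wrist","w0")
E
```

```text
knob [ 569.71348397 -149.75101464   75.        ]
box (array([ 606.7969255 , -146.83462076,    5.69188544]), array([-1.7, -2. ,  1.1, -2.4, -0.8, -0.4,  0.5, -0.7, -0.4, -1. ,  0.1,
        2.1, -2.9, -1.9, -2.2, -0.5,  0.1,  1.7]))
cob (array([475.09769364, 356.79816119,  10.17505149]), array([ 0.5, -2.6,  0.1, -2.4, -0. , -0.3, -0.4, -1.8, -0.7,  0.4]))
tur (array([556.32518154, 263.44869308,  10.58107439]), array([ 0.7, -2.7,  0.1, -2.9, -0.1, -0.9, -0.2, -1. , -1.4,  0.2]))
red (array([614.23471162, 147.53681637,  13.09133136]), array([ 0.2, -2.7,  0. , -2.4, -0.2, -0. , -1. , -1.7, -0.6,  0.1]))
mat [[ 485.31447132 -371.6020061     4.        ]] [[ 482.85093312 -368.74287128    4.        ]] yellow [[ 411.16773978 -192.24329662    4.        ]]
cup,brush,paint side base [[ 7.36933968e+02 -3.30887453e+02  1.13686838e-13]] [[790.97586857 176.94660575   0.        ]
 [750.0458472  301.91521178   0.        ]] handle [[ 398.04750251 -303.20730923   69.        ]
 [ 457.28304884 -346.87235151   69.        ]] [[ 379.90297892 -307.90495214   69.        ]
 [ 444.58711409 -347.05990225   69.        ]]
```

View pics/w0.png

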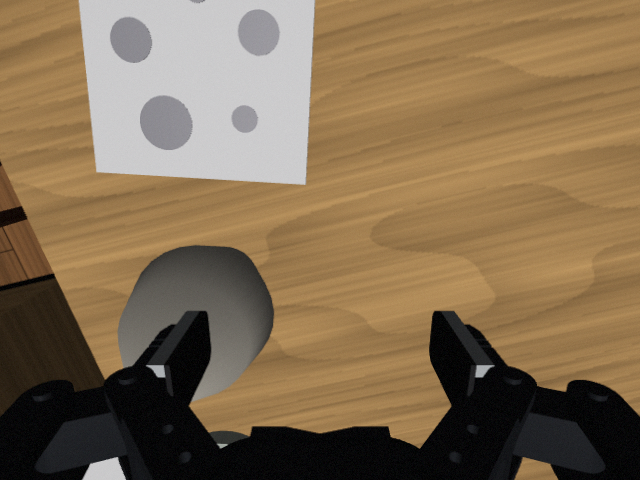

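Request:
carry_out(targets=[[[18,-18,3.5],[0,0,10],8.5],[[18,-18,3.5],[0,0,10],8.5],[[18,-18,3.5],[0,0,10],8.5],[[18,-18,3.5],[0,0,10],8.5],[[18,-18,3.5],[0,0,10],8.5],[[18,-18,3.5],[0,0,10],8.5],[[18,-18,3.5],[0,0,10],8.5]])

```text
clock: 0.73
position: [330.7, 423.5, 267.5]
orientation: [-180.0, -0.1, -3.9]
ft_force: [0.1, 0.9, 0.5]
opening: 0.994
gripper_force: 0.0
```

Request:
carry_out(targets=[[[18,-18,3.5],[0,0,9],8.5],[[18,-18,3.5],[0,0,9],8.5],[[18,-18,3.5],[0,0,9],8.5],[[18,-18,3.5],[0,0,9],8.5],[[18,-18,3.5],[0,0,9],8.5],[[18,-18,3.5],[0,0,9],8.5],[[18,-18,3.5],[0,0,9],8.5],[[18,-18,3.5],[0,0,9],8.5]])

```text
clock: 1.4
position: [509.5, 245.2, 301.1]
orientation: [180.0, 0.0, 5.1]
ft_force: [0.2, 0.2, 0.3]
opening: 0.996
gripper_force: 0.0
```

Run:
```python
from h import *
s=arm.read_state(); print(s["position"],s["orientation"]); c,E=ext("wrist"); np.savez("pics/w1.npz",E=E)
im=save("wrist","w1")
```

```text
[509.49375594 245.22448974 301.0876397 ] [1.79986089e+02 4.88525726e-03 5.05330656e+00]
```

View pics/w1.png

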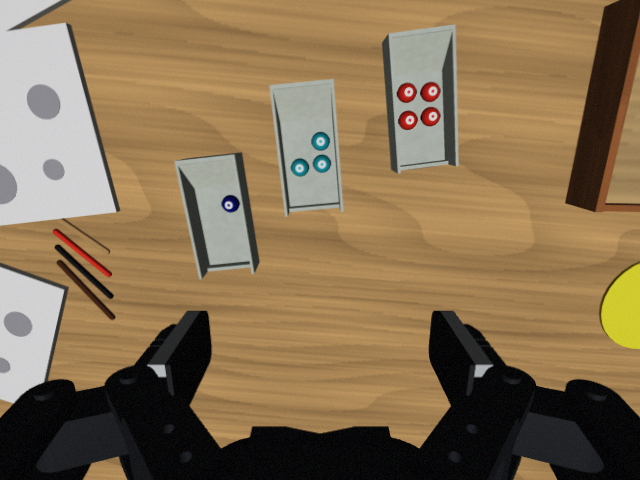

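Run:
```python
from h import *
c=calibration("wrist");E=np.load("pics/w1.npz")["E"];W=(c,E)
B=[[-64,-32,40],[-64,32,40],[70,-32,40],[70,32,40]]
im=cv2.imread("pics/w1.png")
for n,fl,fr,nl,nr,g in [("cob",(176,160),(241,153),(202,278),(258,271),[475,357,10]),("tur",(270,86),(333,80),(286,215),(343,209),[556,263,10]),("red",(383,36),(456,25),(397,171),(458,164),[614,147,13])]:
    p,r=fit(B,[(W,0,nr),(W,1,nl),(W,2,fr),(W,3,fl)],g); print(n,p.round(1),r)
    R2=R.from_euler("z",p[2],degrees=True).as_matrix()
    bc=dict(cob=[(231,204)],tur=[(320,142),(300,168),(322,164)],red=[(407,93),(430,92),(408,120),(430,117)])[n]
    w=unproj(*W,bc,14); print("  beads world",w[:,:2].round().tolist()," local",((w-[p[0],p[1],0])@R2)[:,:2].round(1).tolist())
    for q in proj(c,E,(np.array(B)-0)@R2.T+[p[0],p[1],0]): cv2.circle(im,tuple(int(v) for v in q.round()),2,(0,255,0),1)
```

```text
cob [478.  353.1  11.2] [-0.4  1.3  0.6 -0.1 -3.4 -0.3  1.4 -0.4]
  beads world [[493.0, 347.0]]  local [[13.1, -9.0]]
tur [557.9 261.5  10.4] [ 0.8  2.2 -0.5  1.6  0.5 -1.4 -0.7 -0.8]
  beads world [[570.0, 251.0], [540.0, 270.0], [547.0, 246.0]]  local [[10.2, -13.0], [-15.7, 12.0], [-13.7, -13.0]]
red [615.2 150.1  13.6] [-0.2  1.1  0.4  3.2 -4.8 -1.   1.5 -1.1]
  beads world [[629.0, 163.0], [632.0, 139.0], [602.0, 158.0], [607.0, 134.0]]  local [[16.2, 9.1], [13.5, -15.2], [-11.3, 10.4], [-11.7, -13.4]]
```

Request:
carry_out(targets=[[[2,-29,0],[0,0,0.5],8.5],[[2,-29,0],[0,0,0.5],8.5],[[2,-29,0],[0,0,0.5],8.5],[[2,-29,0],[0,0,0.5],8.5],[[2,-29,0],[0,0,0.5],8.5],[[2,-29,0],[0,0,0.5],8.5],[[2,-29,0],[0,0,0.5],8.5],[[2,-29,0],[0,0,0.5],8.5]])

```text
clock: 2.12
position: [527.0, -46.5, 301.0]
orientation: [180.0, 0.1, 5.6]
ft_force: [-0.2, 1.3, -0.8]
opening: 0.996
gripper_force: 0.0
```

Request:
carry_out(targets=[[[0,-11,0],[0,0,0],8.5],[[0,-11,0],[0,0,0],8.5],[[0,-11,0],[0,0,0],8.5],[[0,-11,0],[0,0,0],8.5],[[0,-11,0],[0,0,0],8.5]])

```text
clock: 2.53
position: [527.6, -152.3, 300.6]
orientation: [-180.0, 0.1, 5.8]
ft_force: [-0.1, 0.5, -0.6]
opening: 0.996
gripper_force: 0.0
```

Run:
```python
from h import *
s=arm.read_state(); print(s["position"],s["orientation"]); c,E=ext("wrist"); np.savez("pics/w2.npz",E=E)
im=save("wrist","w2")
```

```text
[ 527.56953301 -152.29699723  300.648988  ] [-1.79959889e+02  6.13964337e-02  5.77984807e+00]
```

View pics/w2.png

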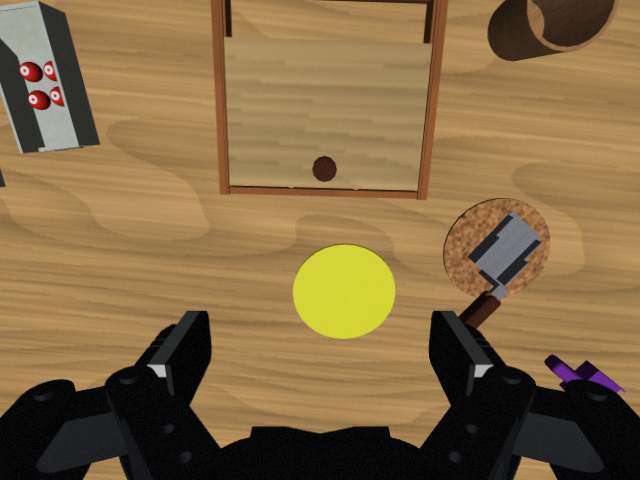

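Run:
```python
from h import *
c=calibration("wrist");E=np.load("pics/w2.npz")["E"];W=(c,E)
pts=[[-73.5,-108,52],[-73.5,108,52],[-45,0,75],[66.5,-101,46],[66.5,101,46]]
p,r=fit(pts,[(W,0,(426,199)),(W,1,(220,193)),(W,2,(324.5,168))],[606,-147,5.7]); print(p.round(1),r)
Rb=R.from_euler("z",p[2],degrees=True).as_matrix()
f=lambda q:(Rb@np.array(q)+[p[0],p[1],0]).round(1)
print("knob",f([-45,0,75]),"dir",Rb[:,0].round(3)); print("tcp",arm.read_state()["position"].round(1))
print("lid far edge px",proj(c,E,[f([70,-101,46]),f([70,101,46])]).round())
print("mat",unproj(c,E,[(497,248)],4).round(1),"cup",unproj(c,E,[(571,14)],95).round(1))
im=cv2.imread("pics/w2.png")[180:345,430:650]; cv2.imwrite("pics/w2c.png",cv2.resize(im,None,fx=3.6,fy=3.6,interpolation=cv2.INTER_CUBIC))
```

```text
[ 609.2 -149.4    4.1] [ 0.4 -0.5 -0.4 -0.5 -0.   2. ]
knob [ 564.3 -152.6   75. ] dir [0.997 0.071 0.   ]
tcp [ 527.7 -151.6  300.8]
lid far edge px [[434.  48.]
 [222.  41.]]
mat [[ 485.1 -374.1    4. ]] cup [[ 712.6 -340.3   95. ]]
```

View pics/w2c.png

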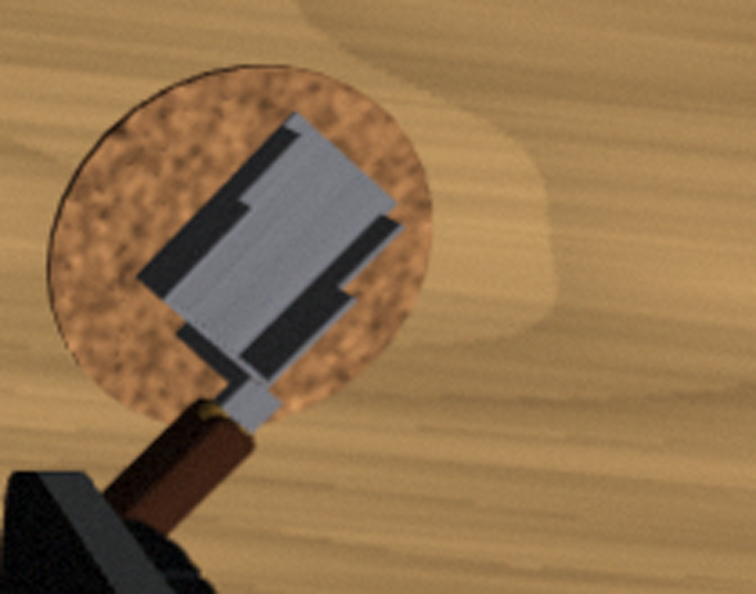

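Request:
carry_out(targets=[[[3.5,0,-12],[0,0,-1],6],[[3.5,0,-12],[0,0,-1],6],[[3.5,0,-18],[0,0,-1],6],[[3.5,0,-21],[0,0,-1],6],[[3.5,0,-23.5],[0,0,-1],6],[[3.5,0,-24.7],[0,0,-1],6],[[3.5,0,-24.7],[0,0,-1],6],[[3.5,0,-24.7],[0,0,-1],6]])

```text
clock: 3.25
position: [561.7, -151.1, 52.7]
orientation: [-180.0, 0.3, 5.0]
ft_force: [0.2, 0.4, 1.2]
opening: 0.702
gripper_force: 0.0
```

Request:
carry_out(targets=[[[0,0,0],[0,0,0],2],[[0,0,0],[0,0,0],2],[[0,0,0],[0,0,0],2],[[0,0,0],[0,0,0],2],[[0,0,0],[0,0,0],2],[[0,0,0],[0,0,0],2],[[0,0,0],[0,0,0],2]], grip_force=40)

```text
clock: 3.83
position: [564.9, -152.9, 57.8]
orientation: [179.9, -0.4, 4.9]
ft_force: [-0.5, 1.1, 8.1]
opening: 0.263
gripper_force: 39.2
```

Request:
carry_out(targets=[[[2.5,0.2,0.3],[0,0,0],2],[[5,0.4,0.3],[0,0,0],2],[[7.5,0.6,0.3],[0,0,0],2],[[10,0.8,0.3],[0,0,0],2],[[12,1,0.3],[0,0,0],2],[[13.2,1.1,0.3],[0,0,0],2],[[14,1.2,0.3],[0,0,0],2],[[14,1.2,0.3],[0,0,0],2]])

```text
clock: 4.5
position: [697.6, -143.1, 58.0]
orientation: [180.0, 0.8, 4.7]
ft_force: [-12.0, -5.8, 5.9]
opening: 0.262
gripper_force: 41.9
```

Request:
carry_out(targets=[[[0,0,0],[0,0,0],2],[[0,0,0],[0,0,0],2],[[0,0,0],[0,0,0],2]])

```text
clock: 4.75
position: [697.6, -143.2, 58.0]
orientation: [180.0, 0.6, 4.7]
ft_force: [-10.8, -5.8, 4.0]
opening: 0.263
gripper_force: 41.7
```

Request:
carry_out(targets=[[[-0.4,0,0],[0,0,0],8.5],[[-0.4,0,0],[0,0,0],8.5],[[-0.4,0,0],[0,0,0],8.5],[[-0.4,0,0],[0,0,0],8.5],[[-0.4,0,4],[0,0,0],8.5],[[-0.4,0,8],[0,0,0],8.5],[[-0.4,0,12],[0,0,0],8.5],[[-0.4,0,14],[0,0,0],8.5]])

```text
clock: 5.42
position: [701.5, -140.8, 204.3]
orientation: [179.9, -0.6, 4.9]
ft_force: [0.4, 0.7, 1.3]
opening: 0.998
gripper_force: 0.0
```

Request:
carry_out(targets=[[[-19,-9,11],[0,0,0],8.5],[[-19,-9,11],[0,0,0],8.5],[[-19,-9,11],[0,0,0],8.5],[[-19,-9,11],[0,0,0],8.5],[[-19,-9,11],[0,0,0],8.5],[[-19,-9,11],[0,0,0],8.5],[[-19,-9,11],[0,0,0],8.5]])

```text
clock: 6.0
position: [506.7, -232.6, 312.9]
orientation: [179.8, -0.5, 4.7]
ft_force: [-0.3, -0.7, 0.2]
opening: 0.991
gripper_force: 0.0
```

Run:
```python
from h import *
s=arm.read_state(); print(s["position"],s["orientation"]); c,E=ext("wrist"); np.savez("pics/w3.npz",E=E)
im=save("wrist","w3")
```

```text
[ 506.69824546 -232.59853937  312.91405337] [179.81741465  -0.46851421   4.69623376]
```

View pics/w3.png

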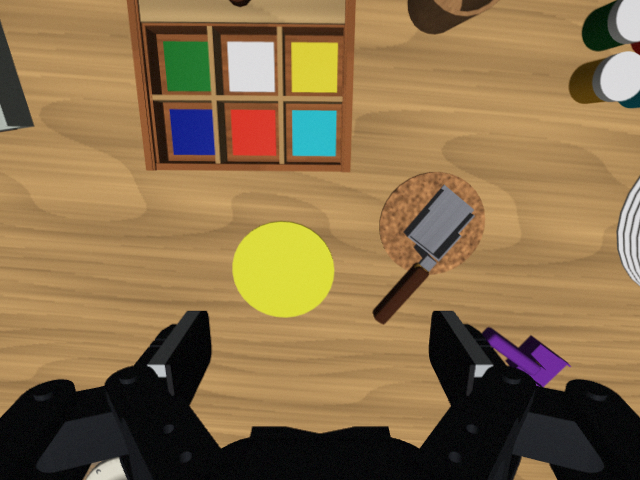

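Run:
```python
from h import *
c=calibration("wrist");W2=(c,np.load("pics/w2.npz")["E"]);W3=(c,np.load("pics/w3.npz")["E"])
pts=[[37,25,5.6],[37,-25,5.6],[-130,8,73],[-130,-8,73],[-50,8,73],[-50,-8,73]]
o=[(W3,0,(447,185)),(W3,1,(474,212)),(W3,2,(373,314)),(W3,3,(383,324))]
p,r=fit(pts,o,[485,-374,-45]); print(p.round(1),r)
Rs=R.from_euler("z",p[2],degrees=True).as_matrix()
P=np.array([[37,25,5.6],[37,-25,5.6],[31,25,18],[3,25,28],[-37,25,28],[-37,-25,28],[3,-25,28],[-130,8,73],[-130,-8,73],[-50,-8,73],[-50,8,73],[-70,0,73]])
im=cv2.imread("pics/w3.png")
for q in proj(*W3,P@Rs.T+[p[0],p[1],0]): cv2.circle(im,tuple(int(round(v*16)) for v in q),12,(0,255,0),-1,shift=4)
pb=[607.8,-149.6,4.15];Rb=R.from_euler("z",pb[2],degrees=True).as_matrix()
Q=np.array([[-34.5+a,69*k+b,7] for k in(-1,0,1) for a in(-25,25) for b in(-25,25)]+[[-73.5,108,52],[-73.5,-108,52]])
for q in proj(*W3,Q@Rb.T+[pb[0],pb[1],0]): cv2.circle(im,tuple(int(round(v*16)) for v in q),12,(0,255,0),-1,shift=4)
cv2.imwrite("pics/w3c.png",np.hstack([cv2.resize(im[10:190,120:360],(480,360)),cv2.resize(im[165:345,355:515],(320,360))]))
g=(Rs@[-70,0,62]+[p[0],p[1],0]); print("grip",g.round(1),"tcp",arm.read_state()["position"].round(1)); print("mat",unproj(*W3,[(432,222)],4).round(1))
```

```text
[ 488.8 -383.   -35.2] [ 0.5 -0.6  2.3 -1.2 -1.1  2.4 -0.6  0.6]
grip [ 431.6 -342.7   62. ] tcp [ 508.1 -231.6  310.9]
mat [[ 486.1 -373.6    4. ]]
```

View pics/w3c.png

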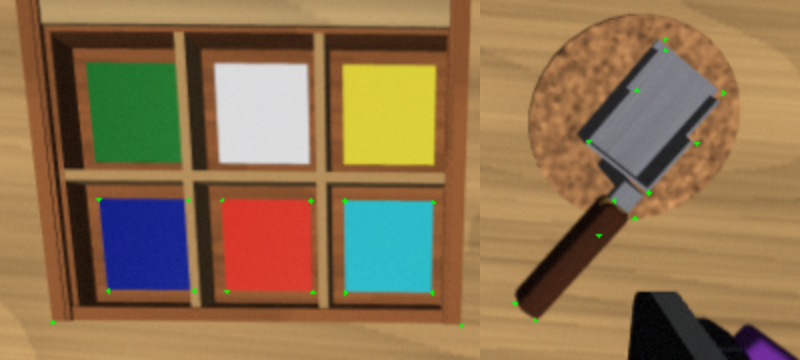

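Run:
```python
from h import *
c=calibration("wrist");W3=(c,np.load("pics/w3.npz")["E"])
pts=[[37,25,5.6],[37,-25,5.6],[3,25,28],[-37,25,28],[-37,-25,28],[3,-25,28],[-130,8,73],[-130,-8,73],[-50,-8,73],[-50,8,73]]
uv=[(445,186),(473.5,214.5),(433.5,210),(406,232),(439,261.5),(463,235),(372,312.5),(383.5,324),(429,272.5),(415.5,264)]
p,r=fit(pts,[(W3,i,u) for i,u in enumerate(uv)],[488,-380,-37]); print(p.round(1),r.reshape(-1,2).tolist())
Rs=R.from_euler("z",p[2],degrees=True).as_matrix()
print("grip",(Rs@[-70,0,62]+[p[0],p[1],0]).round(1))
```

```text
[ 489.3 -381.3  -35.2] [[1.1, -2.2], [1.5, -4.2], [-2.1, -1.0], [1.6, 2.8], [-1.3, -1.0], [-1.4, 0.8], [-1.5, 3.4], [-2.5, 0.1], [1.7, 0.6], [4.6, 0.2]]
grip [ 432.1 -340.9   62. ]
```

Request:
carry_out(targets=[[[-7.6,-10.9,-16],[0,0,-40],5.5],[[-7.6,-10.9,-16],[0,0,-40],5.5],[[-7.6,-10.9,-16],[0,0,-40],5.5],[[-7.6,-10.9,-16],[0,0,-40],5.5],[[-7.6,-10.9,-16],[0,0,-40],5.5],[[-7.6,-10.9,-16],[0,0,-40],5.5],[[-7.6,-10.9,-16],[0,0,-40],5.5],[[-7.6,-10.9,-16],[0,0,-40],5.5]])

```text
clock: 6.72
position: [433.8, -339.8, 146.9]
orientation: [180.0, -0.0, -35.0]
ft_force: [0.2, -0.1, 1.0]
opening: 0.644
gripper_force: 0.0
```

Run:
```python
from h import *
s=arm.read_state(); print(s["position"],s["orientation"]); c,E=ext("wrist")
im=save("wrist","w4")
# overlay predicted scoop
p=[489.3,-381.3,-35.2];Rs=R.from_euler("z",p[2],degrees=True).as_matrix()
P=np.array([[37,25,5.6],[37,-25,5.6],[31,25,18],[3,25,28],[-37,25,28],[-37,-25,28],[3,-25,28],[-130,8,73],[-130,-8,73],[-50,-8,73],[-50,8,73],[-70,0,73]])
im=im[:,:,::-1].copy()
for q in proj(c,E,P@Rs.T+[p[0],p[1],0]): cv2.circle(im,tuple(int(round(v*16)) for v in q),30,(0,255,0),-1,shift=4)
cv2.imwrite("pics/w4c.png",im)
```

```text
[ 433.84806617 -339.8245398   146.89412858] [ 1.79985908e+02 -1.26352404e-03 -3.50318245e+01]
```

View pics/w4c.png

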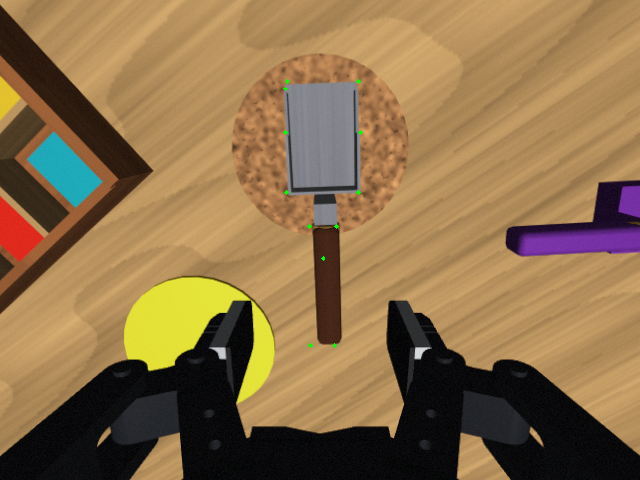

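Request:
carry_out(targets=[[[-0.35,-0.4,-3],[0,0,1],5.5],[[-0.35,-0.4,-6],[0,0,1],5.5],[[-0.35,-0.4,-8.5],[0,0,1],5.5],[[-0.35,-0.4,-10.3],[0,0,1],5.5],[[-0.35,-0.4,-10.3],[0,0,1],5.5],[[-0.35,-0.4,-10.3],[0,0,1],5.5]])

```text
clock: 7.27
position: [430.6, -343.4, 44.8]
orientation: [180.0, -0.0, -34.0]
ft_force: [0.4, -0.4, 1.3]
opening: 0.648
gripper_force: 0.0
```

Request:
carry_out(targets=[[[0,0,0],[0,0,0],1],[[0,0,0],[0,0,0],1],[[0,0,0],[0,0,0],1],[[0,0,0],[0,0,0],1],[[0,0,0],[0,0,0],1],[[0,0,0],[0,0,0],1],[[0,0,0],[0,0,0],1],[[0,0,0],[0,0,0],1]], grip_force=90)

```text
clock: 7.93
position: [430.3, -344.1, 46.0]
orientation: [-180.0, -0.2, -34.1]
ft_force: [0.5, 3.1, 7.0]
opening: 0.176
gripper_force: 88.1
```

Run:
```python
import cv2
im=cv2.imread("pics/w1.png")[15:290,165:475]; cv2.imwrite("pics/w1z.png",cv2.resize(im,(676,600),interpolation=cv2.INTER_CUBIC))
```

```text
(no output)
```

View pics/w1z.png

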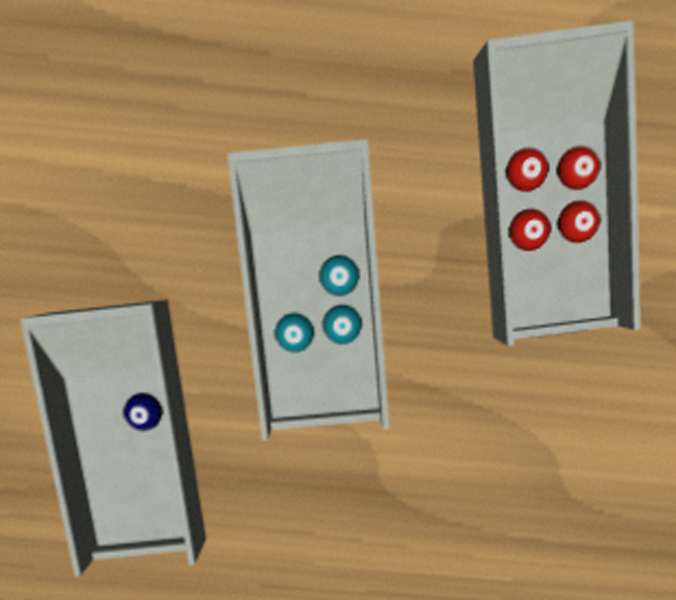

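Run:
```python
from h import *
c=calibration("wrist");E=np.load("pics/w1.npz")["E"];W=(c,E)
g=lambda q:(165+q[0]/2.1806,15+q[1]/2.1818)
B=[[-64,-32,40],[-64,32,40],[70,-32,40],[70,32,40]]
D=dict(cob=[(22,320),(154,304),(77,576),(192,565),[478,353,11],[(143,411)]],tur=[(229,155),(367,141),(265,439),(387,429),[558,261,10],[(339,274),(294,332),(342,325)]],red=[(489,41),(633,23),(512,346),(638,328),[615,149,13],[(527,169),(579,167),(530,229),(579,221)]])
for n,(fl,fr,nl,nr,p0,bc) in D.items():
    p,r=fit(B,[(W,0,g(nr)),(W,1,g(nl)),(W,2,g(fr)),(W,3,g(fl))],p0); R2=R.from_euler("z",p[2],degrees=True).as_matrix()
    w=unproj(*W,[g(b) for b in bc],14); print(n,p.round(1),r,((w-[p[0],p[1],0])@R2)[:,:2].round(1).tolist())
    f=lambda q:(R2@[q,0,0]+[p[0],p[1],0]).round(1)[:2]
    print("  tcp at scoop origin bin x=-115:",f(-185),"  x=-2:",f(-72),"dir",R2[:2,0].round(3))
print(arm.read_state()["position"])
```

```text
cob [475.9 356.   10.8] [ 1.5  0.1 -0.7  0.2 -0.3  0.3  0.1 -0.6] [[15.4, -11.8]]
  tcp at scoop origin bin x=-115: [294.2 321.4]   x=-2: [405.2 342.5] dir [0.982 0.187]
tur [557.4 261.4  10.3] [ 1.2  0.2 -1.2  0.8  0.5 -0.3 -0.5 -0.3] [[12.2, -13.6], [-14.3, 12.0], [-13.0, -12.8]]
  tcp at scoop origin bin x=-115: [375.4 228.4]   x=-2: [486.6 248.6] dir [0.984 0.178]
red [615.3 147.5  12.3] [ 1.4  0.7 -1.4  0.2  0.4 -0.9 -0.4  0.1] [[16.9, 12.5], [14.7, -12.8], [-11.1, 12.7], [-10.4, -11.7]]
  tcp at scoop origin bin x=-115: [434.6 108. ]   x=-2: [545.  132.1] dir [0.977 0.213]
[ 430.340764   -344.05649368   45.96040157]
```

```bash
cat >> h.py <<'E'
BIN=dict(cob=(475.9,356.0,10.8),tur=(557.4,261.4,10.3),red=(615.3,147.5,12.3)); BOX=(607.8,-149.6,4.15)
G=np.array([-107.,0,42])
def tcp(frame,nx,ny,nz,pitch,dyaw=0):
    "nose (bottom edge) at local nx,ny, height nz; pitch>0 nose down -> TCP pos, tool R"
    Rf=R.from_euler("z",frame[2],degrees=True); N=Rf.apply([nx,ny,0])+[frame[0],frame[1],nz]
    Rs=R.from_euler("z",frame[2]+dyaw,degrees=True)*R.from_euler("y",pitch,degrees=True)
    return N+Rs.apply(G), Rs*R.from_matrix(np.diag([1,-1,-1.]))
def rel(frame,wps,start=None):
    s=arm.read_state(); p0=s["position"]; R0=R.from_euler("xyz",s["orientation"],degrees=True)
    if start is not None: p0,R0=tcp(frame,*start)
    for w in wps:
        p,r=tcp(frame,*w); print(w,"shift",((p-p0)/10).round(2).tolist(),"turn",(r*R0.inv()).as_rotvec(degrees=True).round(1).tolist(),"tcp",p.round().tolist())
def nose(frame):
    s=arm.read_state(); Rt=R.from_euler("xyz",s["orientation"],degrees=True)*R.from_matrix(np.diag([1,-1,-1.]))
    Rf=R.from_euler("z",frame[2],degrees=True); N=Rf.inv().apply(np.array(s["position"])-Rt.apply(G)-[frame[0],frame[1],0])
    e=(Rf.inv()*Rt).as_euler("ZYX",degrees=True); return "nose",N.round(1),"yaw,pitch,roll",e.round(1),"F",np.round(s["ft_force"],1)
E
python3 - <<'E'
from h import *
for n in BIN:
    print(n); rel(BIN[n],[(-50,0,90,18),(-32,0,25,18),(-32,0,6,18)])
E
```

```text
cob
(-50, 0, 90, 18) shift [-9.08, 67.41, 11.7] turn [3.7, 18.3, 44.6] tcp [340.0, 330.0, 163.0]
(-32, 0, 25, 18) shift [-7.31, 67.74, 5.2] turn [3.7, 18.3, 44.6] tcp [357.0, 333.0, 98.0]
(-32, 0, 6, 18) shift [-7.31, 67.74, 3.3] turn [3.7, 18.3, 44.6] tcp [357.0, 333.0, 79.0]
tur
(-50, 0, 90, 18) shift [-0.95, 58.06, 11.7] turn [3.8, 18.2, 44.1] tcp [421.0, 237.0, 163.0]
(-32, 0, 25, 18) shift [0.82, 58.39, 5.2] turn [3.8, 18.2, 44.1] tcp [439.0, 240.0, 98.0]
(-32, 0, 6, 18) shift [0.82, 58.39, 3.3] turn [3.8, 18.2, 44.1] tcp [439.0, 240.0, 79.0]
red
(-50, 0, 90, 18) shift [4.94, 46.2, 11.7] turn [3.5, 18.3, 46.0] tcp [480.0, 118.0, 163.0]
(-32, 0, 25, 18) shift [6.69, 46.58, 5.2] turn [3.5, 18.3, 46.0] tcp [497.0, 122.0, 98.0]
(-32, 0, 6, 18) shift [6.69, 46.58, 3.3] turn [3.5, 18.3, 46.0] tcp [497.0, 122.0, 79.0]
```

Request:
carry_out(targets=[[[0,0,2],[0,0,0],1],[[0,0,5],[0,0,0],1],[[0,0,8],[0,0,0],1],[[0,0,10],[0,0,0],1],[[0,0,10],[0,0,0],1]])

```text
clock: 8.35
position: [431.7, -345.2, 149.3]
orientation: [-179.9, -0.6, -34.1]
ft_force: [0.2, 0.1, -0.9]
opening: 0.169
gripper_force: 88.0
```

Request:
carry_out(targets=[[[-1,22.5,1],[0,0,15],1],[[-1,22.5,1],[0,0,15],1],[[-1,22.5,1],[0,0,15],1],[[-1,22.5,1],[0,0,15],1],[[-1,22.5,1],[0,0,15],1],[[-1,22.5,1],[0,0,15],1],[[-1,22.5,1],[0,0,15],1]])

```text
clock: 8.93
position: [418.2, -116.0, 153.9]
orientation: [-180.0, 0.1, -18.9]
ft_force: [-0.1, -1.0, -1.3]
opening: 0.17
gripper_force: 88.5
```

Request:
carry_out(targets=[[[-2,22.5,0],[0,0,15],1],[[-2,22.5,0],[0,0,15],1],[[-2,22.5,0],[0,0,15],1],[[-2,22.5,0],[0,0,15],1],[[-2,22.5,0],[0,0,15],1],[[-2,22.5,0],[0,0,15],1],[[-2,22.5,0],[0,0,15],1]])

```text
clock: 9.52
position: [399.3, 108.9, 153.9]
orientation: [-180.0, 0.0, -3.9]
ft_force: [-0.7, -0.9, -2.4]
opening: 0.167
gripper_force: 88.8
```

Request:
carry_out(targets=[[[-6,22.5,0],[0,0,15],1],[[-6,22.5,0],[0,0,15],1],[[-6,22.5,0],[0,0,15],1],[[-6,22.5,0],[0,0,15],1],[[-6,22.5,0],[0,0,15],1],[[-6,22.5,0],[0,0,15],1],[[-6,22.5,0],[0,0,15],1]])

```text
clock: 10.1
position: [339.4, 334.8, 153.7]
orientation: [-180.0, -0.0, 11.0]
ft_force: [0.0, -0.3, -2.1]
opening: 0.168
gripper_force: 88.9
```

Request:
carry_out(targets=[[[0,0,0],[-3.4,17.7,0],1],[[0,0,0],[-3.4,17.7,0],1],[[0,0,0],[-3.4,17.7,0],1],[[0,0,0],[-3.4,17.7,0],1],[[0,0,0],[-3.4,17.7,0],1]])

```text
clock: 10.52
position: [340.3, 329.9, 152.9]
orientation: [179.9, 18.1, 10.6]
ft_force: [-0.4, -0.1, -1.8]
opening: 0.168
gripper_force: 88.9
```

Run:
```python
from h import *
print(nose(BIN["cob"])); rel(BIN["cob"],[(-32,0,30,18),(-32,0,10,18),(-32,0,5,18)])
save("scene","s5");save("side","d5")
```

```text
('nose', array([-49.4,  -0.7,  79.8]), 'yaw,pitch,roll', array([-0.2, 18.1, -0.1]), 'F', array([-0.4, -0.1, -1.8]))
(-32, 0, 30, 18) shift [1.7, 0.35, -4.99] turn [0.1, -0.1, 0.2] tcp [357.0, 333.0, 103.0]
(-32, 0, 10, 18) shift [1.7, 0.35, -6.99] turn [0.1, -0.1, 0.2] tcp [357.0, 333.0, 83.0]
(-32, 0, 5, 18) shift [1.7, 0.35, -7.49] turn [0.1, -0.1, 0.2] tcp [357.0, 333.0, 78.0]
```

Run:
```python
from h import *
s=arm.read_state();c,E=ext("wrist");im=save("wrist","w5")[:,:,::-1].copy()
p=np.array(s["position"]);Rs=R.from_euler("xyz",s["orientation"],degrees=True)*R.from_matrix(np.diag([1,-1,-1.]))
o=p-Rs.apply(G+[37,0,0])
P=[[37,25,0],[37,-25,0],[37,25,1.6],[37,-25,1.6],[31,25,14],[31,-25,14],[3,25,24],[3,-25,24],[-37,25,24],[-37,-25,24],[-50,8,69],[-50,-8,69]]
for q in proj(c,E,Rs.apply(P)+o): cv2.circle(im,tuple(int(round(v*16)) for v in q),20,(0,255,0),-1,shift=4)
b=BIN["cob"];Rb=R.from_euler("z",b[2],degrees=True)
for q in proj(c,E,Rb.apply([[-64,-32,40],[-64,32,40],[70,-32,40],[70,32,40],[-60,29,4],[-60,-29,4]])+[b[0],b[1],0]): cv2.circle(im,tuple(int(round(v*16)) for v in q),20,(255,0,255),-1,shift=4)
d=cv2.imread("pics/d5.png")[300:480,190:410]
cv2.imwrite("pics/w5c.png",np.hstack([im[0:400,150:530],cv2.resize(d,(400,400*180//220))[:,:].copy() if 0 else cv2.resize(d,(400,400))]))
```

```text
(no output)
```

View pics/w5c.png

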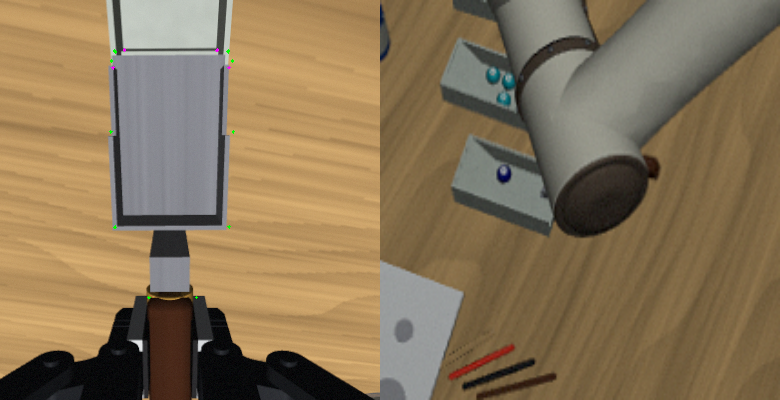

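Run:
```python
from h import *
rel(BIN["cob"],[(-15,-1,30,17.5),(-15,-1,10,17.5),(-15,-1,5,17.5)])
print("from floor"); rel(BIN["cob"],[(-5,0,4,14),(5,0,4,11),(14,0,4,9),(22,0,4,5),(28,0,4,2),(34,0,4,0)],start=(-15,0,4,17.5))
print("lift"); rel(BIN["cob"],[(36,0,8,-4),(39,0,12,-8),(42,0,17,-12),(44,0,22,-16),(44,0,30,-20),(44,0,60,-20)],start=(34,0,4,0))
```

```text
(-15, -1, 30, 17.5) shift [3.47, 0.53, -5.19] turn [0.2, -0.5, -0.0] tcp [374.0, 335.0, 102.0]
(-15, -1, 10, 17.5) shift [3.47, 0.53, -7.19] turn [0.2, -0.5, -0.0] tcp [374.0, 335.0, 82.0]
(-15, -1, 5, 17.5) shift [3.47, 0.53, -7.69] turn [0.2, -0.5, -0.0] tcp [374.0, 335.0, 77.0]
from floor
(-5, 0, 4, 14) shift [0.57, 0.11, -0.56] turn [0.7, -3.4, 0.0] tcp [379.0, 338.0, 71.0]
(5, 0, 4, 11) shift [1.22, 0.23, -1.06] turn [1.2, -6.4, -0.0] tcp [386.0, 339.0, 66.0]
(14, 0, 4, 9) shift [1.9, 0.36, -1.4] turn [1.6, -8.3, 0.0] tcp [392.0, 340.0, 62.0]
(22, 0, 4, 5) shift [2.31, 0.44, -2.11] turn [2.3, -12.3, 0.0] tcp [396.0, 341.0, 55.0]
(28, 0, 4, 2) shift [2.65, 0.5, -2.65] turn [2.9, -15.2, 0.0] tcp [400.0, 341.0, 50.0]
(34, 0, 4, 0) shift [3.09, 0.59, -3.02] turn [3.3, -17.2, 0.0] tcp [404.0, 342.0, 46.0]
lift
(36, 0, 8, -4) shift [-0.07, -0.01, -0.36] turn [0.7, -3.9, 0.0] tcp [404.0, 342.0, 42.0]
(39, 0, 12, -8) shift [0.02, 0.0, -0.73] turn [1.5, -7.9, -0.0] tcp [404.0, 342.0, 39.0]
(42, 0, 17, -12) shift [0.16, 0.03, -1.02] turn [2.2, -11.8, 0.0] tcp [406.0, 343.0, 36.0]
(44, 0, 22, -16) shift [0.25, 0.05, -1.31] turn [3.0, -15.7, 0.0] tcp [407.0, 343.0, 33.0]
(44, 0, 30, -20) shift [0.21, 0.04, -1.31] turn [3.7, -19.6, 0.0] tcp [406.0, 343.0, 33.0]
(44, 0, 60, -20) shift [0.21, 0.04, 1.69] turn [3.7, -19.6, 0.0] tcp [406.0, 343.0, 63.0]
```

Request:
carry_out(targets=[[[2.5,0.4,-2],[0,0,0],1],[[3.5,0.5,-5],[0,0,0],1],[[3.5,0.5,-6.5],[0,0,0],1],[[3.5,0.5,-7.2],[0,0,0],1],[[3.5,0.5,-7.5],[0,0,0],1],[[3.5,0.5,-7.7],[0,0,0],1],[[3.5,0.5,-7.7],[0,0,0],1]])

```text
clock: 11.25
position: [374.2, 336.6, 78.2]
orientation: [-180.0, 17.9, 10.9]
ft_force: [-0.2, 0.2, -1.4]
opening: 0.169
gripper_force: 88.8
```

Run:
```python
from h import *
print(nose(BIN["cob"]))
```

```text
('nose', array([-14.6,   0.2,   5.3]), 'yaw,pitch,roll', array([ 0.1, 17.9,  0. ]), 'F', array([-0.2,  0.2, -1.4]))
```

Free at z≈5.3; lower until contact.

Request:
carry_out(targets=[[[0,-0.1,-0.1],[0,0,0],1],[[0,-0.1,-0.2],[0,0,0],1],[[0,-0.1,-0.2],[0,0,0],1]])

```text
clock: 11.5
position: [374.4, 335.7, 76.5]
orientation: [-179.9, 18.0, 10.9]
ft_force: [-1.2, 0.6, 2.9]
opening: 0.167
gripper_force: 89.4
```

Request:
carry_out(targets=[[[0,0,-0.1],[0,0,0],1],[[0,0,-0.2],[0,0,0],1],[[0,0,-0.2],[0,0,0],1]])

```text
clock: 11.75
position: [373.9, 335.6, 75.8]
orientation: [-180.0, 18.0, 10.9]
ft_force: [-5.4, -1.1, 11.6]
opening: 0.168
gripper_force: 90.5
```

Request:
carry_out(targets=[[[0.3,0.05,-0.2],[0.3,-1.7,0],1],[[0.55,0.1,-0.45],[0.7,-3.4,0],1],[[0.9,0.15,-0.7],[0.9,-4.9,0],1],[[1.2,0.2,-0.95],[1.2,-6.4,0],1],[[1.55,0.3,-1.1],[1.4,-7.4,0],1],[[1.9,0.35,-1.3],[1.6,-8.4,0],1],[[1.9,0.35,-1.3],[1.6,-8.4,0],1]])

```text
clock: 12.33
position: [393.9, 339.3, 62.4]
orientation: [-180.0, 9.3, 10.9]
ft_force: [-0.9, -0.0, 2.0]
opening: 0.163
gripper_force: 89.3
```

Run:
```python
from h import *
print(nose(BIN["cob"]))
```

```text
('nose', array([15.2, -0.8,  3.7]), 'yaw,pitch,roll', array([0.1, 9.3, 0. ]), 'F', array([-0.9, -0. ,  2. ]))
```

Request:
carry_out(targets=[[[0.2,0.05,-0.35],[0.4,-2,0],1],[[0.4,0.1,-0.7],[0.7,-4,0],1],[[0.6,0.1,-1],[1,-5.5,0],1],[[0.75,0.15,-1.25],[1.3,-6.9,0],1],[[0.95,0.2,-1.45],[1.5,-8,0],1],[[1.2,0.2,-1.65],[1.7,-9,0],1],[[1.3,0.2,-1.65],[1.7,-9,0],1],[[1.3,0.2,-1.65],[1.7,-9,0],1]])

```text
clock: 13.0
position: [406.3, 341.5, 46.1]
orientation: [-180.0, 0.2, 10.9]
ft_force: [-4.5, -0.8, 11.4]
opening: 0.171
gripper_force: 90.8
```

Run:
```python
from h import *
print(nose(BIN["cob"]))
rel(BIN["cob"],[(36,0,9.5,-4),(40,0,14.5,-8),(43,0,20,-12),(46,0,26,-16),(46,0,34,-20),(46,0,100,-20)],start=(36,0,4,0))
im=save("wrist","w6")
# blue bead mask
m=(im[:,:,2].astype(int)>im[:,:,0]+50)&(im[:,:,2]>60); ys,xs=np.nonzero(m); print(len(xs), xs.mean() if len(xs) else 0, ys.mean() if len(xs) else 0)
c,E=ext("wrist")
s=arm.read_state();p=np.array(s["position"]);Rs=R.from_euler("xyz",s["orientation"],degrees=True)*R.from_matrix(np.diag([1,-1,-1.]))
print(proj(c,E,Rs.apply([[37,25,1.6],[37,-25,1.6],[32,0,11.6],[-27,0,11.6]])+p-Rs.apply(G+[37,0,0])).round())
```

```text
('nose', array([35.7, -1. ,  3.7]), 'yaw,pitch,roll', array([0.1, 0.2, 0. ]), 'F', array([-4.5, -0.8, 11.4]))
(36, 0, 9.5, -4) shift [-0.26, -0.05, -0.21] turn [0.7, -3.9, 0.0] tcp [404.0, 342.0, 44.0]
(40, 0, 14.5, -8) shift [-0.08, -0.02, -0.48] turn [1.5, -7.9, -0.0] tcp [405.0, 343.0, 41.0]
(43, 0, 20, -12) shift [0.06, 0.01, -0.72] turn [2.2, -11.8, 0.0] tcp [407.0, 343.0, 39.0]
(46, 0, 26, -16) shift [0.25, 0.05, -0.91] turn [3.0, -15.7, 0.0] tcp [409.0, 343.0, 37.0]
(46, 0, 34, -20) shift [0.21, 0.04, -0.91] turn [3.7, -19.6, 0.0] tcp [408.0, 343.0, 37.0]
(46, 0, 100, -20) shift [0.21, 0.04, 5.69] turn [3.7, -19.6, 0.0] tcp [408.0, 343.0, 103.0]
42873 327.51475287476967 166.58843561215684
[[264.  51.]
 [378.  51.]
 [321.  59.]
 [321. 199.]]
```

Request:
carry_out(targets=[[[-0.1,0,0],[0.4,-2,0],1],[[-0.1,0,-0.1],[0.7,-4,0],1],[[-0.1,0,-0.25],[1.1,-6,0],1],[[0,0,-0.35],[1.5,-8,0],1],[[0,0,-0.5],[1.9,-10,0],1],[[0.1,0,-0.6],[2.2,-12,0],1],[[0.2,0,-0.7],[2.6,-14,0],1],[[0.25,0,-0.75],[3,-16,0],1]])

```text
clock: 13.72
position: [416.5, 340.5, 40.1]
orientation: [179.5, -14.9, 10.9]
ft_force: [1.0, 1.1, -1.4]
opening: 0.17
gripper_force: 88.9
```

Request:
carry_out(targets=[[[0,0,0.2],[0.4,-2,0],1],[[0,0,0.4],[0.7,-4,0],1],[[0,0,2],[0.7,-4,0],1],[[0,0,4],[0.7,-4,0],1],[[0,0,6],[0.7,-4,0],1],[[0,0,8],[0.7,-4,0],1],[[0,0,8],[0.7,-4,0],1]])

```text
clock: 14.3
position: [418.3, 341.5, 122.9]
orientation: [179.7, -19.0, 10.7]
ft_force: [1.0, 0.4, -2.6]
opening: 0.172
gripper_force: 89.0
```

```bash
cat >> h.py <<'E'
def blobs(im,col):
    h=cv2.cvtColor(im,cv2.COLOR_RGB2HSV); H,S,V=[h[:,:,i].astype(int) for i in range(3)]
    m={"cob":(H>112)&(H<130)&(S>150)&(V>50),"tur":(H>82)&(H<100)&(S>120)&(V>50),"red":((H<6)|(H>174))&(S>170)&(V>70)}[col].astype(np.uint8)
    n,l,st,ce=cv2.connectedComponentsWithStats(m); return [(int(st[i,4]),ce[i].round().tolist()) for i in range(1,n) if st[i,4]>25]
E
python3 - <<'E'
from h import *
print(nose(BIN["cob"]))
im=save("wrist","w7"); print("wrist",blobs(im,"cob"))
im=save("side","d7"); print("side",blobs(im,"cob")); im=save("scene","s7"); print("scene",blobs(im,"cob"))
E
```

```text
('nose', array([ 55.5,  -4. , 118. ]), 'yaw,pitch,roll', array([ -0.1, -19. ,  -0.3]), 'F', array([ 1. ,  0.4, -2.6]))
wrist [(1155, [338.0, 201.0])]
side [(27, [255.0, 92.0]), (657, [274.0, 101.0]), (57, [297.0, 109.0]), (42, [210.0, 135.0]), (867, [233.0, 144.0]), (67, [256.0, 153.0]), (44, [158.0, 187.0]), (1140, [184.0, 196.0]), (86, [209.0, 206.0]), (64, [100.0, 244.0]), (1565, [125.0, 257.0]), (82, [315.0, 243.0]), (124, [151.0, 270.0]), (78, [29.0, 316.0]), (2117, [55.0, 332.0]), (166, [82.0, 348.0]), (39, [265.0, 363.0]), (231, [5.0, 416.0]), (106, [10.0, 430.0])]
scene [(66, [310.0, 243.0]), (46, [38.0, 297.0]), (1428, [20.0, 323.0]), (70, [136.0, 328.0]), (3179, [111.0, 366.0]), (98, [257.0, 365.0]), (4049, [237.0, 408.0]), (246, [84.0, 403.0]), (120, [393.0, 405.0]), (3840, [380.0, 445.0]), (139, [542.0, 445.0]), (322, [215.0, 451.0]), (1792, [537.0, 466.0])]
```

Run:
```python
from h import *
print(arm.read_state()["position"])
for y in (69,0,-69): rel(BOX,[(-54,y,100,-19),(-50,y,65,0)])
print("tip"); rel(BOX,[(-50,69,60,4),(-50,69,56,8),(-49,69,53,12),(-48,69,51,15),(-47,69,49,18),(-46,69,47,22),(-45,69,44,30),(-44,69,40,40)],start=(-50,69,65,0))
```

```text
[418.36465349 341.11840207 121.60300736]
(-54, 69, 100, -19) shift [1.6, -43.41, -1.67] turn [0.4, 0.1, -6.4] tcp [434.0, -93.0, 105.0]
(-50, 69, 65, 0) shift [2.79, -43.33, -1.46] turn [-2.0, 19.0, -6.4] tcp [446.0, -92.0, 107.0]
(-54, 0, 100, -19) shift [2.1, -50.29, -1.67] turn [0.4, 0.1, -6.4] tcp [439.0, -162.0, 105.0]
(-50, 0, 65, 0) shift [3.28, -50.21, -1.46] turn [-2.0, 19.0, -6.4] tcp [451.0, -161.0, 107.0]
(-54, -69, 100, -19) shift [2.6, -57.18, -1.67] turn [0.4, 0.1, -6.4] tcp [444.0, -231.0, 105.0]
(-50, -69, 65, 0) shift [3.78, -57.09, -1.46] turn [-2.0, 19.0, -6.4] tcp [456.0, -230.0, 107.0]
tip
(-50, 69, 60, 4) shift [0.32, 0.02, 0.24] turn [-0.3, 4.0, 0.0] tcp [449.0, -92.0, 109.0]
(-50, 69, 56, 8) shift [0.69, 0.05, 0.55] turn [-0.6, 8.0, 0.0] tcp [453.0, -92.0, 112.0]
(-49, 69, 53, 12) shift [1.2, 0.09, 0.93] turn [-0.9, 12.0, 0.0] tcp [458.0, -91.0, 116.0]
(-48, 69, 51, 15) shift [1.65, 0.12, 1.23] turn [-1.1, 15.0, 0.0] tcp [463.0, -91.0, 119.0]
(-47, 69, 49, 18) shift [2.12, 0.15, 1.5] turn [-1.3, 18.0, 0.0] tcp [467.0, -91.0, 122.0]
(-46, 69, 47, 22) shift [2.75, 0.2, 1.9] turn [-1.6, 21.9, 0.0] tcp [474.0, -90.0, 126.0]
(-45, 69, 44, 30) shift [4.02, 0.29, 2.69] turn [-2.2, 29.9, 0.0] tcp [486.0, -89.0, 134.0]
(-44, 69, 40, 40) shift [5.79, 0.42, 3.4] turn [-2.9, 39.9, 0.0] tcp [504.0, -88.0, 141.0]
```

Request:
carry_out(targets=[[[0,-1,0],[0,0,0],1],[[0,-3.5,0],[0,0,-1],1],[[0,-6.5,0],[0,0,-2],1],[[0,-9.5,0],[0,0,-2],1],[[0,-12.5,0],[0,0,-3],1],[[0,-15.5,0],[0,0,-3],1],[[0,-18.5,0],[0,0,-3],1],[[0,-21.5,0],[0,0,-3],1]])

```text
clock: 15.12
position: [416.6, 121.3, 119.0]
orientation: [179.3, -18.8, 7.7]
ft_force: [-0.2, 0.1, -1.4]
opening: 0.171
gripper_force: 89.0
```

Request:
carry_out(targets=[[[0.2,-3,0],[0,0,0],1],[[0.4,-6,0],[0,0,-1],1],[[0.7,-9,0],[0,0,-2],1],[[1,-12,0],[0,0,-3],1],[[1.3,-15,0],[0,0,-3.5],1],[[1.6,-18,0],[0,0,-3.5],1],[[1.6,-20.5,0],[0,0,-3.5],1],[[1.6,-21.8,0],[0,0,-3.5],1]])

```text
clock: 15.78
position: [432.2, -96.5, 119.2]
orientation: [179.4, -18.7, 4.0]
ft_force: [0.1, -0.6, -1.8]
opening: 0.17
gripper_force: 88.9
```

Run:
```python
from h import *
print(nose(BOX)); rel(BOX,[(-54,69,85,-10),(-50,69,65,0)]); print(blobs(save("wrist","w8"),"cob"))
```

```text
('nose', array([-56.5,  64.9, 113.7]), 'yaw,pitch,roll', array([ -0.2, -18.7,  -0.6]), 'F', array([ 0.1, -0.6, -1.8]))
(-54, 69, 85, -10) shift [0.44, 0.36, -1.14] turn [-0.0, 8.7, 0.3] tcp [437.0, -93.0, 108.0]
(-50, 69, 65, 0) shift [1.4, 0.43, -1.22] turn [-0.7, 18.7, 0.3] tcp [446.0, -92.0, 107.0]
[(1051, [298.0, 200.0])]
```

Request:
carry_out(targets=[[[0.2,0.2,-0.5],[0,4,0],1],[[0.4,0.4,-1.1],[0,8.7,0],1],[[0.9,0.4,-1.2],[-0.3,13,0],1],[[1.4,0.4,-1.2],[-0.7,18.7,0],1],[[1.4,0.4,-1.2],[-0.7,18.7,0],1]])

```text
clock: 16.25
position: [451.9, -90.3, 108.0]
orientation: [179.9, -0.1, 4.1]
ft_force: [1.8, 0.5, -0.9]
opening: 0.171
gripper_force: 88.9
```

Request:
carry_out(targets=[[[0.3,0,0.25],[-0.3,4,0],1],[[0.7,0,0.55],[-0.6,8,0],1],[[0.95,0.1,0.75],[-0.7,10,0],1],[[1.2,0.1,0.95],[-0.9,12,0],1],[[1.35,0.1,1.05],[-1,13,0],1],[[1.5,0.1,1.15],[-1,14,0],1],[[1.65,0.1,1.25],[-1.1,15,0],1],[[1.8,0.1,1.3],[-1.2,16,0],1]])

```text
clock: 16.92
position: [465.8, -88.6, 121.5]
orientation: [-180.0, 15.9, 4.0]
ft_force: [-0.5, 0.9, -0.9]
opening: 0.171
gripper_force: 89.0
```

Request:
carry_out(targets=[[[0.15,0,0.1],[-0.1,1,0],1],[[0.3,0,0.2],[-0.2,2,0],1],[[0.6,0,0.4],[-0.3,4,0],1],[[0.95,0.05,0.6],[-0.5,6,0],1],[[1.6,0.1,1],[-0.8,10,0],1],[[2.2,0.15,1.4],[-1,14,0],1],[[2.2,0.15,1.4],[-1,14,0],1],[[2.2,0.15,1.4],[-1,14,0],1]])

```text
clock: 17.58
position: [489.0, -86.4, 134.7]
orientation: [-180.0, 29.9, 4.1]
ft_force: [-0.6, 0.5, -1.3]
opening: 0.166
gripper_force: 89.1
```

```bash
cat >> h.py <<'E'
def check(tag):
    "bead-coloured blobs in wrist/side/scene by region"
    im=save("wrist",tag+"w"); print("wrist",{k:blobs(im,k) for k in("cob","tur","red")})
E
python3 - <<'E'
from h import *
print(nose(BOX)); check("t1")
E
```

```text
('nose', array([-42.1,  71.6,  45. ]), 'yaw,pitch,roll', array([-0.1, 29.9,  0. ]), 'F', array([-0.6,  0.5, -1.3]))
wrist {'cob': [(5221, [325.0, 26.0])], 'tur': [(4036, [601.0, 30.0])], 'red': [(5751, [459.0, 29.0])]}
```

Request:
carry_out(targets=[[[-1,0,3],[0.4,-5,0],1],[[-2,2,4],[0.7,-10,0],1],[[-4,6,4],[0.7,-10,2],1],[[-6,10,4],[0.7,-10,4],1],[[-6.5,14,4],[0.7,-10,6],1],[[-6.5,18,4],[0.7,-10,6],1],[[-6.5,22,4],[0.7,-10,6],1],[[-6.5,26,4],[0.7,-10,6],1]])

```text
clock: 18.3
position: [421.9, 174.8, 176.6]
orientation: [179.5, 19.7, 9.9]
ft_force: [1.2, -0.8, -1.4]
opening: 0.169
gripper_force: 88.9
```

Request:
carry_out(targets=[[[0,4,0],[0,0,0],1],[[0,6,0],[0,0,0],1],[[0,6,0],[0,0,0],1]])

```text
clock: 18.55
position: [422.8, 236.8, 175.9]
orientation: [179.6, 19.7, 10.2]
ft_force: [0.5, -0.6, -1.9]
opening: 0.169
gripper_force: 89.0
```

Run:
```python
from h import *
print(nose(BIN["tur"])); rel(BIN["tur"],[(-24,-1,40,20),(-24,-1,10,20),(-24,-1,4.5,20)])
a=cv2.imread("pics/s5.png").astype(int);b=save("scene","s8")[:,:,::-1].astype(int)
S=ext("scene");Rb=R.from_euler("z",BOX[2],degrees=True)
d=np.abs(a-b).sum(2)
for k in(-1,0,1):
    q=proj(*S,Rb.apply([[-34.5+u,69*k+v,7] for u,v in((-25,-25),(-25,25),(25,25),(25,-25))])+[BOX[0],BOX[1],0])
    m=np.zeros(d.shape,np.uint8);cv2.fillPoly(m,[q.round().astype(np.int32)],1);print(k,m.sum(),((d>60)&(m>0)).sum(),q.mean(0).round())
print("cob bin beads", [x for x in blobs(b[:,:,::-1].astype(np.uint8),"cob") if 440<x[1][0]<530 and 230<x[1][1]<290])
```

```text
('nose', array([-50.2,  -0.7, 100.3]), 'yaw,pitch,roll', array([-0.1, 19.7, -0.4]), 'F', array([ 0.5, -0.6, -1.9]))
(-24, -1, 40, 20) shift [2.64, 0.39, -5.98] turn [0.3, 0.4, 0.0] tcp [449.0, 241.0, 116.0]
(-24, -1, 10, 20) shift [2.64, 0.39, -8.98] turn [0.3, 0.4, 0.0] tcp [449.0, 241.0, 86.0]
(-24, -1, 4.5, 20) shift [2.64, 0.39, -9.53] turn [0.3, 0.4, 0.0] tcp [449.0, 241.0, 81.0]
-1 294 0 [257. 238.]
0 304 0 [283. 242.]
1 307 0 [310. 247.]
cob bin beads []
```

Run:
```python
from h import *
Rb=R.from_euler("z",BOX[2],degrees=True)
save("side","d8")
for n,f,g in(("scene","s5","s8"),("side","d5","d8")):
    a=cv2.imread(f"pics/{f}.png").astype(int);b=cv2.imread(f"pics/{g}.png").astype(int);S=ext(n);d=np.abs(a-b).sum(2)
    for k in(-1,0,1):
        q=proj(*S,Rb.apply([[-34.5+u,69*k+v,15] for u,v in((-30,-30),(-30,30),(30,30),(30,-30))])+[BOX[0],BOX[1],0])
        m=np.zeros(d.shape,np.uint8);cv2.fillPoly(m,[q.round().astype(np.int32)],1);dd=d*m;i=np.unravel_index(dd.argmax(),d.shape);print(n,k,dd.max(),i,(dd>25).sum())
A=cv2.imread("pics/d8.png");B=cv2.imread("pics/s8.png");C=cv2.imread("pics/t1w.png")
f=lambda i,x,y,w,h:cv2.resize(i[y:y+h,x:x+w],(400,300),interpolation=cv2.INTER_CUBIC)
cv2.imwrite("pics/chk.png",np.vstack([np.hstack([f(A,250,175,100,75),f(B,220,205,120,90)]),np.hstack([f(C,160,0,320,240),f(A,200,270,160,120)])]))
```

```text
scene -1 10 (np.int64(235), np.int64(263)) 0
scene 0 11 (np.int64(241), np.int64(279)) 0
scene 1 12 (np.int64(244), np.int64(308)) 0
side -1 47 (np.int64(219), np.int64(330)) 14
side 0 274 (np.int64(239), np.int64(329)) 103
side 1 359 (np.int64(253), np.int64(312)) 338
```

View pics/chk.png

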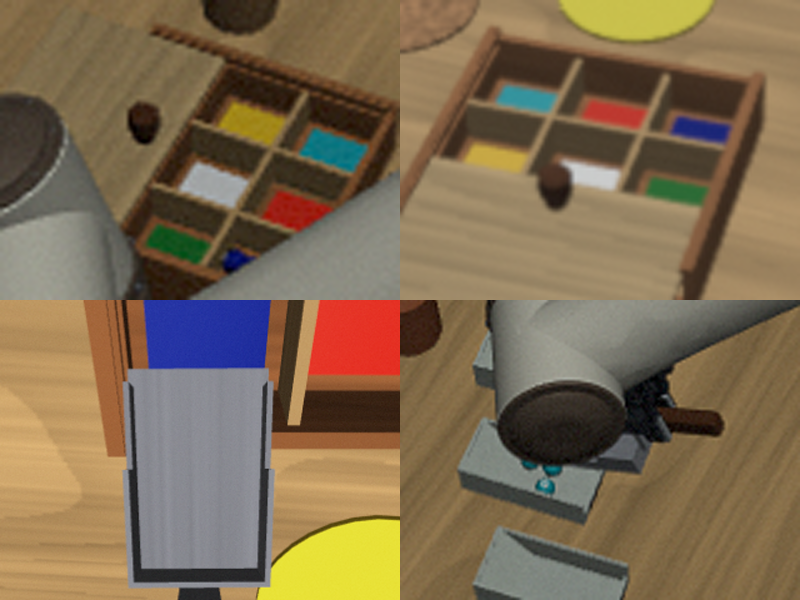

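Request:
carry_out(targets=[[[1.5,0.2,-2],[0,0,0],1],[[2.6,0.4,-5],[0,0,0],1],[[2.6,0.4,-7.5],[0,0,0],1],[[2.6,0.4,-9],[0,0,0],1],[[2.6,0.4,-9.4],[0,0,0],1],[[2.6,0.4,-9.6],[0,0,0],1],[[2.6,0.4,-9.7],[0,0,0],1],[[2.6,0.4,-9.7],[0,0,0],1]])

```text
clock: 19.32
position: [447.6, 234.5, 81.8]
orientation: [179.3, 20.1, 9.8]
ft_force: [-6.5, -1.7, 13.0]
opening: 0.171
gripper_force: 96.4
```

Run:
```python
from h import *
print(nose(BIN["tur"]))
print("from floor"); rel(BIN["tur"],[(-14,0,4,17),(-4,0,4,14),(5,0,4,11),(14,0,4,9),(20,0,4,5),(26,0,4,2),(33,0,4,0),(36.5,0,4,0)],start=(-24,0,4,20))
```

```text
('nose', array([-26.7,  -8.1,   5.6]), 'yaw,pitch,roll', array([-0.5, 20.1, -0.7]), 'F', array([-6.5, -1.7, 13. ]))
from floor
(-14, 0, 4, 17) shift [0.6, 0.11, -0.46] turn [0.5, -3.0, -0.0] tcp [455.0, 243.0, 75.0]
(-4, 0, 4, 14) shift [1.23, 0.22, -0.94] turn [1.1, -5.9, -0.0] tcp [461.0, 244.0, 71.0]
(5, 0, 4, 11) shift [1.79, 0.32, -1.44] turn [1.6, -8.9, 0.0] tcp [467.0, 245.0, 66.0]
(14, 0, 4, 9) shift [2.47, 0.45, -1.78] turn [2.0, -10.8, -0.0] tcp [474.0, 246.0, 62.0]
(20, 0, 4, 5) shift [2.68, 0.49, -2.49] turn [2.7, -14.8, 0.0] tcp [476.0, 247.0, 55.0]
(26, 0, 4, 2) shift [3.02, 0.55, -3.04] turn [3.2, -17.7, -0.0] tcp [479.0, 247.0, 50.0]
(33, 0, 4, 0) shift [3.56, 0.65, -3.41] turn [3.6, -19.7, 0.0] tcp [485.0, 248.0, 46.0]
(36.5, 0, 4, 0) shift [3.9, 0.71, -3.41] turn [3.6, -19.7, 0.0] tcp [488.0, 249.0, 46.0]
```

Request:
carry_out(targets=[[[0,0,0.5],[0,0,0],1],[[0,0,1],[0,0,0],1],[[0,0,4],[0,0,0],1],[[0,0,4],[0,0,0],1],[[0,0,4],[0,0,0],1]])

```text
clock: 19.73
position: [450.4, 237.4, 120.3]
orientation: [179.6, 19.6, 9.9]
ft_force: [-0.4, 0.3, -2.2]
opening: 0.171
gripper_force: 94.5
```

Run:
```python
from h import *
s=arm.read_state();print(nose(BIN["tur"]),s["position"],s["joint_positions"].round(2))
c,E=ext("wrist");im=save("wrist","w9")[:,:,::-1].copy()
print(blobs(im[:,:,::-1],"tur"))
p=np.array(s["position"]);Rs=R.from_euler("xyz",s["orientation"],degrees=True)*R.from_matrix(np.diag([1,-1,-1.]))
o=p-Rs.apply(G+[37,0,0])
print(proj(c,E,Rs.apply([[37,25,1.6],[37,-25,1.6]])+o).round())
b=BIN["tur"];Rb=R.from_euler("z",b[2],degrees=True)
print(proj(c,E,Rb.apply([[70,-32,40],[70,32,40],[12.2,-13.6,14],[-14.3,12,14],[-13,-12.8,14]])+[b[0],b[1],0]).round())
```

```text
('nose', array([-22.8,  -5.5,  44.8]), 'yaw,pitch,roll', array([-0.4, 19.6, -0.4]), 'F', array([-0.4,  0.3, -2.2])) [450.40030772 237.38509686 120.2752936 ] [ 40.15  26.78  -8.19  -9.84 -72.54  64.19]
[]
[[264.  51.]
 [378.  51.]]
[[ 405. -277.]
 [ 201. -275.]
 [ 338.  -46.]
 [ 285.   21.]
 [ 335.   18.]]
```

Request:
carry_out(targets=[[[-0.1,0.5,0],[0,0,0.4],1],[[-0.1,0.5,0],[0,0,0.4],1],[[-0.1,0.5,0],[0,0,0.4],1]])

```text
clock: 20.03
position: [447.9, 242.4, 117.8]
orientation: [179.4, 19.9, 10.3]
ft_force: [-0.2, -0.2, -2.0]
opening: 0.17
gripper_force: 94.4
```

Run:
```python
from h import *
s=arm.read_state();print(nose(BIN["tur"]));rel(BIN["tur"],[(-24,-1,5,20)])
```

```text
('nose', array([-24.8,   0.4,  41.9]), 'yaw,pitch,roll', array([-0. , 19.9, -0.6]), 'F', array([-0.2, -0.2, -2. ]))
(-24, -1, 5, 20) shift [0.12, -0.17, -3.67] turn [0.5, 0.2, -0.2] tcp [449.0, 241.0, 81.0]
```

Request:
carry_out(targets=[[[0.1,-0.1,-2],[0.5,0,0],1],[[0.1,-0.1,-3.3],[0.5,0,0],1],[[0.1,-0.1,-3.6],[0.5,0,0],1],[[0.1,-0.1,-3.6],[0.5,0,0],1]])

```text
clock: 20.37
position: [448.7, 240.9, 81.3]
orientation: [179.9, 19.9, 10.4]
ft_force: [0.1, -0.3, -1.9]
opening: 0.171
gripper_force: 94.4
```

Run:
```python
from h import *
s=arm.read_state();print(nose(BIN["tur"]))
```

```text
('nose', array([-24.3,  -0.7,   5.4]), 'yaw,pitch,roll', array([ 0.1, 19.9, -0.1]), 'F', array([ 0.1, -0.3, -1.9]))
```

Request:
carry_out(targets=[[[0,0,-0.2],[0,0,0],1],[[0.3,0.05,-0.4],[0.3,-1.5,0],1],[[0.6,0.1,-0.65],[0.5,-3,0],1],[[0.9,0.15,-0.9],[0.8,-4.5,0],1],[[1.2,0.2,-1.15],[1.1,-5.9,0],1],[[1.5,0.25,-1.35],[1.3,-7.4,0],1],[[1.8,0.3,-1.6],[1.6,-8.9,0],1],[[2.1,0.4,-1.8],[1.8,-9.9,0],1]])

```text
clock: 21.03
position: [470.7, 245.7, 65.5]
orientation: [-180.0, 9.5, 10.5]
ft_force: [-0.3, -0.0, -1.1]
opening: 0.169
gripper_force: 94.4
```

Run:
```python
from h import *
print(nose(BIN["tur"])); rel(BIN["tur"],[(14,0,4,9),(20,0,4,5),(26,0,4,2),(33,0,4,0),(37,0,4,0)])
print(blobs(save("wrist","w10"),"tur"))
```

```text
('nose', array([10.5,  0.4,  6.3]), 'yaw,pitch,roll', array([0.2, 9.5, 0. ]), 'F', array([-0.3, -0. , -1.1]))
(14, 0, 4, 9) shift [0.3, 0.05, -0.32] turn [0.1, -0.5, -0.2] tcp [474.0, 246.0, 62.0]
(20, 0, 4, 5) shift [0.51, 0.09, -1.03] turn [0.8, -4.5, -0.2] tcp [476.0, 247.0, 55.0]
(26, 0, 4, 2) shift [0.85, 0.15, -1.58] turn [1.4, -7.4, -0.2] tcp [479.0, 247.0, 50.0]
(33, 0, 4, 0) shift [1.39, 0.25, -1.95] turn [1.7, -9.4, -0.2] tcp [485.0, 248.0, 46.0]
(37, 0, 4, 0) shift [1.78, 0.32, -1.95] turn [1.7, -9.4, -0.2] tcp [489.0, 249.0, 46.0]
[]
```

Request:
carry_out(targets=[[[0.1,0,-0.25],[0,0,0],1],[[0.3,0,-0.4],[0.1,-0.5,-0.2],1],[[0.4,0.05,-0.75],[0.5,-2.5,-0.2],1],[[0.5,0.1,-1.05],[0.8,-4.5,-0.2],1],[[0.7,0.1,-1.35],[1.1,-6,-0.2],1],[[0.85,0.15,-1.65],[1.4,-7.4,-0.2],1],[[1.1,0.2,-1.85],[1.6,-8.5,-0.2],1],[[1.4,0.25,-2.05],[1.7,-9.4,-0.2],1]])

```text
clock: 21.75
position: [485.4, 248.5, 45.3]
orientation: [180.0, -0.1, 10.3]
ft_force: [-3.8, 0.6, 12.2]
opening: 0.173
gripper_force: 96.5
```

Run:
```python
from h import *
print(nose(BIN["tur"]))
print(blobs(save("wrist","w10"),"tur"))
```

```text
('nose', array([33.9,  0.2,  3.4]), 'yaw,pitch,roll', array([-0. , -0.1, -0. ]), 'F', array([-3.8,  0.6, 12.2]))
[]
```

Request:
carry_out(targets=[[[0.2,0.03,0.05],[0,0,0],1],[[0.4,0.05,0.05],[0,0,0],1],[[0.4,0.05,0.05],[0,0,0],1]])

```text
clock: 22.05
position: [490.4, 249.7, 46.5]
orientation: [-180.0, -0.1, 10.3]
ft_force: [-0.6, -0.2, 6.8]
opening: 0.168
gripper_force: 95.8
```

Run:
```python
from h import *
print(nose(BIN["tur"]))
a=cv2.imread("pics/w1.png")[:,:,::-1]; print(blobs(a,"tur"),blobs(a,"red"),cv2.cvtColor(np.ascontiguousarray(a),cv2.COLOR_RGB2HSV)[140,325])
im=save("wrist","w11"); h=cv2.cvtColor(im,cv2.COLOR_RGB2HSV)[:60,255:390]; print(blobs(im,"tur")); m=(h[:,:,1]>90)&(h[:,:,0]>80)&(h[:,:,0]<110); print(m.sum(), np.argwhere(m)[:5].tolist(), h[10:50:6,60].tolist())
for n in("side","scene"): print(n,[b for b in blobs(save(n,n[0]+"11"),"tur")])
c,E=ext("scene");b=BIN["tur"];Rb=R.from_euler("z",b[2],degrees=True)
for v in("scene","side"):
    print(v,proj(*ext(v),Rb.apply([[31,-12,16],[31,12,16],[10,-12,16],[10,12,16]])+[b[0],b[1],0]).round().tolist())
```

```text
('nose', array([39.1,  0.4,  4.7]), 'yaw,pitch,roll', array([-0. , -0.1,  0. ]), 'F', array([-0.6, -0.2,  6.8]))
[(173, [320.0, 141.0]), (165, [321.0, 163.0]), (163, [300.0, 167.0])] [(183, [429.0, 92.0]), (190, [406.0, 93.0]), (187, [429.0, 116.0]), (183, [407.0, 120.0]), (362, [81.0, 252.0])] [ 94 160 145]
[]
0 [] [[117, 14, 162], [117, 14, 165], [117, 14, 162], [117, 16, 162], [117, 16, 163], [117, 14, 159], [113, 14, 161]]
side [(33, [361.0, 140.0]), (98, [333.0, 212.0]), (26, [123.0, 268.0]), (33, [59.0, 317.0]), (33, [71.0, 324.0]), (34, [44.0, 324.0]), (35, [67.0, 338.0]), (33, [39.0, 338.0]), (34, [51.0, 346.0])]
scene [(30, [117.0, 224.0]), (72, [258.0, 234.0]), (36, [18.0, 312.0]), (39, [25.0, 323.0]), (39, [12.0, 338.0]), (42, [122.0, 348.0]), (50, [102.0, 350.0]), (49, [132.0, 360.0]), (50, [90.0, 366.0]), (51, [121.0, 377.0]), (54, [99.0, 380.0]), (58, [246.0, 387.0]), (58, [224.0, 390.0]), (61, [259.0, 401.0]), (62, [214.0, 408.0]), (67, [250.0, 420.0]), (67, [227.0, 424.0]), (62, [387.0, 429.0]), (71, [365.0, 434.0]), (69, [404.0, 445.0]), (77, [358.0, 454.0]), (79, [399.0, 466.0]), (79, [375.0, 471.0]), (74, [542.0, 472.0]), (61, [520.0, 476.0])]
scene [[446.0, 282.0], [456.0, 283.0], [445.0, 276.0], [456.0, 277.0]]
side [[245.0, 332.0], [241.0, 339.0], [252.0, 334.0], [249.0, 342.0]]
```

```bash
python3 - <<'E'
from h import *
for f in("scene0","s8","s11","side0","d8","d11" if 0 else "s11"):
    im=cv2.imread(f"pics/{f}.png")
    h=cv2.cvtColor(im,cv2.COLOR_BGR2HSV).astype(int);m=((h[:,:,0]>84)&(h[:,:,0]<102)&(h[:,:,1]>90)&(h[:,:,2]>40)).astype(np.uint8)
    n,l,st,ce=cv2.connectedComponentsWithStats(m)
    x0,x1,y0,y1=(420,480,240,310) if "d" not in f else (215,300,300,370)
    print(f,[(int(st[i,4]),ce[i].round().tolist()) for i in range(1,n) if st[i,4]>2 and x0<ce[i][0]<x1 and y0<ce[i][1]<y1])
im=cv2.imread("pics/w11.png");h=cv2.cvtColor(im,cv2.COLOR_BGR2HSV).astype(int);m=((h[:,:,0]>80)&(h[:,:,0]<105)&(h[:,:,1]>70)).astype(np.uint8)
n,l,st,ce=cv2.connectedComponentsWithStats(m);print([(st[i].tolist()) for i in range(1,n) if st[i,4]>4])
E
ls pics
```

```text
scene0 [(58, [444.0, 275.0]), (28, [455.0, 271.0])]
s8 [(58, [444.0, 275.0]), (30, [455.0, 271.0])]
s11 [(7, [442.0, 280.0])]
side0 [(32, [252.0, 334.0]), (33, [261.0, 337.0]), (28, [258.0, 344.0])]
d8 [(12, [251.0, 335.0]), (25, [260.0, 337.0]), (27, [258.0, 344.0])]
s11 [(7, [442.0, 280.0])]
[[444, 358, 3, 3, 5], [449, 363, 4, 6, 8], [202, 367, 4, 4, 6], [182, 369, 3, 3, 5], [191, 382, 4, 3, 5], [506, 405, 3, 4, 5], [519, 404, 4, 2, 6], [492, 410, 3, 3, 5], [287, 417, 3, 2, 5], [538, 419, 4, 3, 5], [527, 420, 4, 3, 5], [240, 423, 3, 3, 5], [273, 422, 6, 4, 7], [259, 424, 3, 3, 5], [265, 428, 4, 3, 6], [69, 431, 3, 4, 5], [197, 434, 3, 5, 5], [471, 437, 5, 2, 5], [312, 439, 3, 4, 6], [178, 440, 3, 3, 5], [79, 444, 4, 4, 6], [325, 447, 4, 2, 5], [334, 450, 4, 3, 6], [176, 453, 5, 2, 5], [311, 455, 5, 5, 7], [212, 459, 3, 5, 6], [418, 463, 5, 5, 9], [45, 468, 5, 3, 5], [215, 469, 4, 3, 5], [244, 469, 3, 5, 6], [422, 468, 5, 4, 5], [431, 468, 3, 4, 5], [331, 473, 4, 5, 5], [193, 475, 3, 3, 5]]
chk.png
d5.png
d7.png
d8.png
m.png
s11.png
s5.png
s7.png
s8.png
scene0.png
side0.png
t1w.png
w0.png
w1.npz
w1.png
w10.png
w11.png
w1z.png
w2.npz
w2.png
w2c.png
w3.npz
w3.png
w3c.png
w4.png
w4c.png
w5.png
w5c.png
w6.png
w7.png
w8.png
w9.png
```

Run:
```python
from h import *
b=BIN["tur"];Rb=R.from_euler("z",b[2],degrees=True)
for z in(14,25,40): print(z,Rb.inv().apply(unproj(*ext("scene"),[(442,280)],z)-[b[0],b[1],0]).round())
im=save("side","d11");h=cv2.cvtColor(im,cv2.COLOR_RGB2HSV).astype(int);m=((h[:,:,0]>84)&(h[:,:,0]<102)&(h[:,:,1]>90)&(h[:,:,2]>40)).astype(np.uint8)
n,l,st,ce=cv2.connectedComponentsWithStats(m);print([(int(st[i,4]),ce[i].round().tolist()) for i in range(1,n) if st[i,4]>2 and 200<ce[i][0]<330 and 290<ce[i][1]<400])
A=cv2.imread("pics/w9.png");B=cv2.imread("pics/w11.png");C=cv2.imread("pics/s11.png");D=cv2.imread("pics/d11.png")
f=lambda i,x,y,w,h:cv2.resize(i[y:y+h,x:x+w],(400,300),interpolation=cv2.INTER_CUBIC)
cv2.imwrite("pics/chk2.png",np.vstack([np.hstack([f(A,160,0,320,240),f(B,160,0,320,240)]),np.hstack([f(C,390,220,120,90),f(D,200,280,120,90)])]))
```

```text
14 [[ 22. -20.  14.]]
25 [[ 33. -22.  25.]]
40 [[ 48. -25.  40.]]
[]
```

View pics/chk2.png

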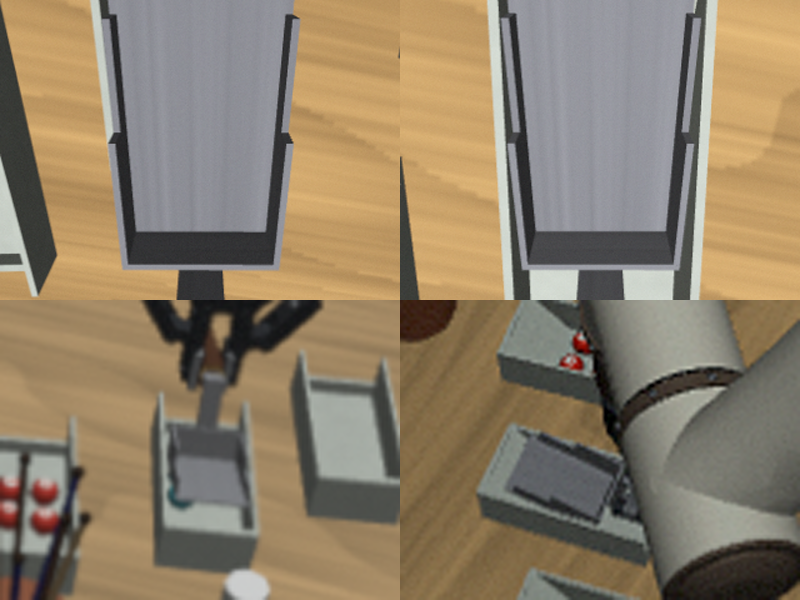

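Run:
```python
from h import *
c=calibration("wrist");H=np.linalg.inv(np.array(c["hand_eye"],float))
fl=np.diag([1,-1,-1.])
P=np.array([[-37,25,24],[-37,-25,24],[3,25,24],[3,-25,24],[31,25,14],[31,-25,14.]])
uv=np.array([(257.6,214.4),(384,214.4),(248.8,112),(392.8,112),(240.8,10.4),(398.4,12)])
def f(q):
    th,x,z,y=q; X=(R.from_euler("y",th,degrees=True).apply(P-[-70,0,58]))+[x,y,z]   # scoop-aligned frame at tcp, z up
    return (proj(c,H,X@fl.T)-uv).ravel()
for t0 in(0,-20):
    r=least_squares(f,[t0,0,16,0]); print(r.x.round(2),r.fun.round(1))
```

```text
[-18.29  -0.38  17.79   0.49] [-0.2 -0.5 -0.8 -0.6 -2.6 -0.7  1.8 -0.8  0.6  1.9  0.9  0.3]
[-18.29  -0.38  17.79   0.49] [-0.2 -0.5 -0.8 -0.6 -2.6 -0.7  1.8 -0.8  0.6  1.9  0.9  0.3]
```

Request:
carry_out(targets=[[[-0.3,0,1],[0,0,0],1],[[-0.3,0,3],[0,0,0],1],[[-0.3,0,6],[0,0,0],1],[[-0.3,0,9],[0,0,0],1],[[-3,0,12],[0,0,0],1],[[-6,0,15],[0,0,0],1],[[-9,0,17],[0,0,0],1],[[-9,0,17],[0,0,0],1]], grip_force=120)

```text
clock: 22.92
position: [396.2, 248.8, 219.8]
orientation: [-179.7, -0.2, 10.4]
ft_force: [0.1, -0.7, -1.8]
opening: 0.167
gripper_force: 117.4
```

```bash
cat >> h.py <<'E'
TH=-18.3; OFFS=np.array([-.4,.5,17.8]); FL=R.from_matrix(np.diag([1,-1,-1.]))
def V(P=(37,0,0)): return R.from_euler("y",TH,degrees=True).apply(np.atleast_2d(P)-[-70,0,58])+OFFS
def tcp(frame,nx,ny,nz,pitch,dyaw=0):
    Rf=R.from_euler("z",frame[2],degrees=True); N=Rf.apply([nx,ny,0])+[frame[0],frame[1],nz]
    Rt=R.from_euler("z",frame[2]+dyaw,degrees=True)*R.from_euler("y",pitch-TH,degrees=True)
    return N-Rt.apply(V()[0]), Rt*FL
def nose(frame):
    s=arm.read_state(); Rt=R.from_euler("xyz",s["orientation"],degrees=True)*FL
    Rf=R.from_euler("z",frame[2],degrees=True); N=Rf.inv().apply(np.array(s["position"])+Rt.apply(V()[0])-[frame[0],frame[1],0])
    e=(Rf.inv()*Rt).as_euler("ZYX",degrees=True)+[0,TH,0]; return "nose",N.round(1),"yaw,pitch,roll",e.round(1),"F",np.round(s["ft_force"],1)
def look(tag,z=14):
    "wrist picture: colour blobs and where they lie at height z in each bin/box frame"
    c,E=ext("wrist");im=save("wrist",tag)
    for k in("cob","tur","red"):
        for a,uv in blobs(im,k):
            w=unproj(c,E,[uv],z)[0]; b=BIN[k];l=R.from_euler("z",b[2],degrees=True).inv().apply(w-[b[0],b[1],0]); print(k,a,uv,"bin",l[:2].round(1),"world",w[:2].round())
E
python3 - <<'E'
from h import *
print(nose(BIN["tur"])); look("w12")
E
```

```text
('nose', array([-41.4,  17. , 216.6]), 'yaw,pitch,roll', array([  0.1, -18.5,   0.3]), 'F', array([ 0.1, -0.7, -1.8]))
red 603 [30.0, 142.0] bin [-118.6  405.9] world [413. 519.]
```

```bash
cat >> h.py <<'E'
def ext_look(tag,names=("scene","side"),z=14):
    for n in names:
        im=save(n,tag+n);S=ext(n);h=cv2.cvtColor(im,cv2.COLOR_RGB2HSV).astype(int)
        for k,(lo,hi) in dict(tur=(84,102),cob=(112,130),red=(174,186)).items():
            m=(((h[:,:,0]>=lo)&(h[:,:,0]<=hi)|(h[:,:,0]+180<=hi))&(h[:,:,1]>(130 if k!="tur" else 90))&(h[:,:,2]>40)).astype(np.uint8)
            N,l,st,ce=cv2.connectedComponentsWithStats(m)
            for i in range(1,N):
                if st[i,4]<6: continue
                w=unproj(*S,[ce[i]],z)[0]
                for f,b in dict(BIN,box=BOX).items():
                    q=R.from_euler("z",b[2],degrees=True).inv().apply(w-[b[0],b[1],0])
                    if abs(q[1])<(40 if f!="box" else 110) and -80<q[0]<85: print(n,k,int(st[i,4]),ce[i].round().tolist(),f,q[:2].round())
E
python3 - <<'E'
from h import *
ext_look("e1")
E
```

```text
scene tur 82 [257.0, 234.0] box [-40. -70.]
scene tur 49 [444.0, 276.0] tur [  8. -15.]
scene tur 17 [454.0, 273.0] tur [-6.  9.]
scene cob 72 [310.0, 243.0] box [-40.  67.]
scene red 106 [284.0, 239.0] box [-40.  -0.]
scene red 30 [392.0, 277.0] red [ -6. -14.]
scene red 26 [403.0, 278.0] red [-8. 12.]
scene red 28 [392.0, 285.0] red [ 18. -14.]
scene red 29 [403.0, 287.0] red [20. 12.]
side tur 11 [339.0, 212.0] box [-53. -83.]
side tur 35 [251.0, 334.0] tur [ 13. -13.]
side tur 36 [260.0, 336.0] tur [-10. -12.]
side tur 27 [256.0, 344.0] tur [-10.  10.]
side red 28 [255.0, 293.0] red [ 14. -12.]
side red 26 [263.0, 295.0] red [-11. -10.]
side red 15 [252.0, 299.0] red [16. 10.]
side red 13 [262.0, 301.0] red [-13.  10.]
```

Run:
```python
from h import *
rel(BIN["tur"],[(-26,0,60,20),(-24,0,8,20)])
print("from floor"); rel(BIN["tur"],[(-14,0,4,17),(-4,0,4,14),(5,0,4,11),(14,0,4,9),(20,0,4,5),(26,0,4,2),(33,0,4,0),(36.5,0,4,0)],start=(-24,0,4,20))
```

```text
(-26, 0, 60, 20) shift [4.39, -0.84, -7.8] turn [-6.8, 37.6, 0.0] tcp [442.0, 240.0, 137.0]
(-24, 0, 8, 20) shift [4.59, -0.81, -13.0] turn [-6.8, 37.6, 0.0] tcp [444.0, 240.0, 85.0]
from floor
(-14, 0, 4, 17) shift [0.6, 0.11, -0.49] turn [0.5, -3.0, -0.0] tcp [450.0, 241.0, 76.0]
(-4, 0, 4, 14) shift [1.23, 0.22, -1.0] turn [1.1, -5.9, 0.0] tcp [456.0, 242.0, 71.0]
(5, 0, 4, 11) shift [1.78, 0.32, -1.52] turn [1.6, -8.9, -0.0] tcp [462.0, 244.0, 66.0]
(14, 0, 4, 9) shift [2.46, 0.45, -1.89] turn [2.0, -10.8, 0.0] tcp [469.0, 245.0, 62.0]
(20, 0, 4, 5) shift [2.68, 0.49, -2.63] turn [2.7, -14.8, 0.0] tcp [471.0, 245.0, 55.0]
(26, 0, 4, 2) shift [3.02, 0.55, -3.2] turn [3.2, -17.7, 0.0] tcp [474.0, 246.0, 49.0]
(33, 0, 4, 0) shift [3.56, 0.65, -3.59] turn [3.6, -19.7, 0.0] tcp [480.0, 247.0, 45.0]
(36.5, 0, 4, 0) shift [3.91, 0.71, -3.59] turn [3.6, -19.7, 0.0] tcp [483.0, 247.0, 45.0]
```

Request:
carry_out(targets=[[[2,-0.8,0],[-1.4,7,0],1],[[2,-0.8,0],[-2.6,14,0],1],[[3,-0.8,-1],[-3.8,21,0],1],[[3,-0.8,-3],[-5,28,0],1],[[4,-0.8,-5],[-6,34,0],1],[[4.4,-0.8,-7.8],[-6.8,37.6,0],1],[[4.4,-0.8,-7.8],[-6.8,37.6,0],1],[[4.4,-0.8,-7.8],[-6.8,37.6,0],1]])

```text
clock: 23.73
position: [442.2, 238.9, 131.0]
orientation: [179.5, 38.9, 9.8]
ft_force: [-0.1, -0.0, -0.3]
opening: 0.164
gripper_force: 117.5
```

Run:
```python
from h import *
print(nose(BIN["tur"])); rel(BIN["tur"],[(-24,0,8,20),(-24,0,4,20)])
```

```text
('nose', array([-26.7,  -1.8,  53.1]), 'yaw,pitch,roll', array([-0.5, 20.6, -0.5]), 'F', array([-0.1, -0. , -0.3]))
(-24, 0, 8, 20) shift [0.17, 0.13, -4.61] turn [0.5, -0.5, 0.2] tcp [444.0, 240.0, 85.0]
(-24, 0, 4, 20) shift [0.17, 0.13, -5.01] turn [0.5, -0.5, 0.2] tcp [444.0, 240.0, 81.0]
```

Request:
carry_out(targets=[[[0.2,0.15,-1.5],[0.5,-0.5,0.3],1],[[0.2,0.15,-3],[0.5,-0.5,0.3],1],[[0.2,0.15,-4.2],[0.5,-0.5,0.3],1],[[0.2,0.15,-4.7],[0.5,-0.5,0.3],1],[[0.2,0.15,-4.8],[0.5,-0.5,0.3],1],[[0.2,0.15,-4.8],[0.5,-0.5,0.3],1]])

```text
clock: 24.23
position: [444.5, 242.0, 89.7]
orientation: [-179.5, 37.6, 10.9]
ft_force: [-0.5, -0.5, -1.9]
opening: 0.164
gripper_force: 117.5
```

Run:
```python
from h import *
print(nose(BIN["tur"])); rel(BIN["tur"],[(-24,0,4,20)])
```

```text
('nose', array([-22.2,   2.6,  13.9]), 'yaw,pitch,roll', array([ 0.6, 19.3,  0.5]), 'F', array([-0.5, -0.5, -1.9]))
(-24, 0, 4, 20) shift [-0.06, -0.18, -0.88] turn [-0.5, 0.6, -0.3] tcp [444.0, 240.0, 81.0]
```

Request:
carry_out(targets=[[[-0.1,-0.15,-0.4],[-0.4,0.6,-0.3],1],[[-0.1,-0.15,-0.75],[-0.4,0.6,-0.3],1],[[-0.1,-0.15,-0.75],[-0.4,0.6,-0.3],1]])

```text
clock: 24.48
position: [443.2, 240.3, 80.8]
orientation: [-179.9, 38.4, 10.3]
ft_force: [-0.6, -0.9, -2.6]
opening: 0.167
gripper_force: 117.5
```

Run:
```python
from h import *
print(nose(BIN["tur"])); rel(BIN["tur"],[(-24,0,4,20)])
```

```text
('nose', array([-24.9,   0.2,   3.7]), 'yaw,pitch,roll', array([ 0. , 20.1,  0.1]), 'F', array([-0.6, -0.9, -2.6]))
(-24, 0, 4, 20) shift [0.07, -0.0, 0.01] turn [-0.0, -0.2, 0.1] tcp [444.0, 240.0, 81.0]
```

Request:
carry_out(targets=[[[0.3,0.05,-0.3],[0.3,-1.5,0],1],[[0.6,0.1,-0.6],[0.5,-3,0],1],[[0.9,0.15,-0.85],[0.8,-4.5,0],1],[[1.2,0.2,-1.1],[1.1,-5.9,0],1],[[1.5,0.25,-1.35],[1.3,-7.4,0],1],[[1.8,0.3,-1.65],[1.6,-8.9,0],1],[[2.1,0.4,-1.85],[1.8,-9.9,0],1],[[2.1,0.4,-1.85],[1.8,-9.9,0],1]])

```text
clock: 25.15
position: [463.9, 243.9, 64.5]
orientation: [-180.0, 28.4, 10.4]
ft_force: [-1.1, -0.9, 5.9]
opening: 0.166
gripper_force: 118.3
```

Run:
```python
from h import *
print(nose(BIN["tur"])); rel(BIN["tur"],[(14,0,4,9),(20,0,4,5),(26,0,4,2),(33,0,4,0),(37,0,4,0)])
```

```text
('nose', array([8.2, 0.2, 4.5]), 'yaw,pitch,roll', array([ 0.1, 10.1,  0. ]), 'F', array([-1.1, -0.9,  5.9]))
(14, 0, 4, 9) shift [0.46, 0.08, -0.25] turn [0.2, -1.1, -0.1] tcp [469.0, 245.0, 62.0]
(20, 0, 4, 5) shift [0.68, 0.12, -0.99] turn [0.9, -5.0, -0.1] tcp [471.0, 245.0, 55.0]
(26, 0, 4, 2) shift [1.02, 0.19, -1.57] turn [1.4, -8.0, -0.1] tcp [474.0, 246.0, 49.0]
(33, 0, 4, 0) shift [1.56, 0.28, -1.95] turn [1.8, -9.9, -0.1] tcp [480.0, 247.0, 45.0]
(37, 0, 4, 0) shift [1.96, 0.35, -1.95] turn [1.8, -9.9, -0.1] tcp [483.0, 247.0, 45.0]
```

Request:
carry_out(targets=[[[0.25,0,-0.05],[0,-0.2,0],1],[[0.5,0.1,-0.2],[0.2,-1.1,0],1],[[0.6,0.1,-0.6],[0.6,-3,0],1],[[0.7,0.1,-0.95],[0.9,-5,0],1],[[0.85,0.15,-1.25],[1.2,-6.5,0],1],[[1.05,0.2,-1.55],[1.4,-8,0],1],[[1.3,0.25,-1.75],[1.6,-9,0],1],[[1.55,0.3,-1.9],[1.8,-9.9,0],1]])

```text
clock: 25.82
position: [477.7, 246.5, 45.6]
orientation: [180.0, 18.6, 10.4]
ft_force: [-8.6, -1.5, 14.3]
opening: 0.166
gripper_force: 119.2
```

Run:
```python
from h import *
print(nose(BIN["tur"])); rel(BIN["tur"],[(35,0,4,0),(37,0,4,0)]);print(blobs(save("wrist","w13"),"tur"))
```

```text
('nose', array([30.9,  0.3,  4.1]), 'yaw,pitch,roll', array([ 0.1,  0.3, -0. ]), 'F', array([-8.6, -1.5, 14.3]))
(35, 0, 4, 0) shift [0.38, 0.06, -0.07] turn [0.1, -0.3, -0.1] tcp [482.0, 247.0, 45.0]
(37, 0, 4, 0) shift [0.58, 0.1, -0.07] turn [0.1, -0.3, -0.1] tcp [483.0, 247.0, 45.0]
[(607, [279.0, 6.0]), (3248, [348.0, 25.0]), (45, [323.0, 50.0])]
```

Request:
carry_out(targets=[[[0,0,0.15],[0,0,0],1],[[0.2,0.05,0.15],[0,0,0],1],[[0.4,0.1,0.15],[0,0,0],1],[[0.55,0.1,0.15],[0,0,0],1],[[0.55,0.1,0.15],[0,0,0],1]])

```text
clock: 26.28
position: [484.7, 247.8, 45.7]
orientation: [-180.0, 18.4, 10.3]
ft_force: [-5.5, -1.9, 5.0]
opening: 0.165
gripper_force: 118.0
```

```bash
cat >> h.py <<'E'
def onblade(tag,col):
    c,E=ext("wrist");s=arm.read_state();Rt=R.from_euler("xyz",s["orientation"],degrees=True)*FL;p=np.array(s["position"])
    print(tag,blobs(save("wrist",tag),col),"row of bead at scoop x=32,12,-8,-27:",proj(c,E,Rt.apply(V([[x,0,11.6] for x in(32,12,-8,-27)]))+p)[:,1].round().tolist())
E
python3 - <<'E'
from h import *
print(nose(BIN["tur"])); onblade("w14","tur"); ext_look("e2")
rel(BIN["tur"],[(36,0,10,-4),(40,0,15,-8),(43,0,20.5,-12),(46,0,26.5,-16),(46,0,34,-20),(46,0,100,-20)],start=(36,0,4,0))
E
```

```text
('nose', array([38.1,  0.1,  4.4]), 'yaw,pitch,roll', array([0. , 0.1, 0. ]), 'F', array([-5.5, -1.9,  5. ]))
w14 [(1884, [279.0, 18.0]), (4346, [342.0, 38.0])] row of bead at scoop x=32,12,-8,-27: [8.0, 75.0, 131.0, 177.0]
scene tur 83 [257.0, 234.0] box [-40. -70.]
scene tur 108 [449.0, 281.0] tur [24. -3.]
scene cob 72 [310.0, 243.0] box [-40.  67.]
scene red 105 [284.0, 239.0] box [-40.  -0.]
scene red 30 [392.0, 277.0] red [ -7. -14.]
scene red 26 [403.0, 278.0] red [-8. 12.]
scene red 28 [392.0, 285.0] red [ 18. -14.]
scene red 30 [403.0, 287.0] red [20. 13.]
side tur 106 [333.0, 212.0] box [-35. -74.]
side cob 17 [308.0, 239.0] box [-11.  56.]
side red 77 [322.0, 227.0] box [-28.  -5.]
(36, 0, 10, -4) shift [-0.25, -0.05, -0.19] turn [0.7, -3.9, 0.0] tcp [480.0, 247.0, 43.0]
(40, 0, 15, -8) shift [-0.06, -0.01, -0.5] turn [1.4, -7.9, 0.0] tcp [482.0, 247.0, 40.0]
(43, 0, 20.5, -12) shift [0.09, 0.02, -0.77] turn [2.1, -11.8, 0.0] tcp [483.0, 247.0, 37.0]
(46, 0, 26.5, -16) shift [0.3, 0.05, -1.0] turn [2.9, -15.7, -0.0] tcp [486.0, 248.0, 35.0]
(46, 0, 34, -20) shift [0.27, 0.05, -1.08] turn [3.6, -19.7, -0.0] tcp [485.0, 248.0, 34.0]
(46, 0, 100, -20) shift [0.27, 0.05, 5.52] turn [3.6, -19.7, -0.0] tcp [485.0, 248.0, 100.0]
```

Request:
carry_out(targets=[[[-0.2,0,0],[0.4,-2,0],1],[[-0.3,0,-0.1],[0.7,-4,0],1],[[-0.2,0,-0.25],[1.1,-6,0],1],[[-0.1,0,-0.4],[1.4,-8,0],1],[[-0.1,0,-0.5],[1.8,-10,0],1],[[0,0,-0.65],[2.1,-12,0],1],[[0.1,0,-0.75],[2.5,-14,0],1],[[0.2,0,-0.8],[2.9,-16,0],1]])

```text
clock: 27.1
position: [488.4, 249.1, 36.8]
orientation: [-179.9, 1.8, 10.3]
ft_force: [-0.0, 0.6, -2.1]
opening: 0.166
gripper_force: 117.4
```

Request:
carry_out(targets=[[[0,0,0.1],[0.4,-2,0],1],[[0,0,0.2],[0.7,-4,0],1],[[0,0,1],[0.7,-4,0],1],[[0,0,3],[0.7,-4,0],1],[[0,0,5],[0.7,-4,0],1],[[0,0,7],[0.7,-4,0],1],[[0,0,8.5],[0.7,-4,0],1],[[0,0,8.5],[0.7,-4,0],1]])

```text
clock: 27.77
position: [490.2, 250.6, 126.3]
orientation: [-179.7, -2.5, 10.4]
ft_force: [-0.1, 0.6, -0.6]
opening: 0.166
gripper_force: 117.4
```

Run:
```python
from h import *
print(nose(BIN["tur"])); onblade("w15","tur"); ext_look("e3",("scene",))
rel(BOX,[(-54,-69,105,-19)])
```

```text
('nose', array([ 51.4,   2. , 127.8]), 'yaw,pitch,roll', array([  0.1, -20.8,   0.3]), 'F', array([-0.1,  0.6, -0.6]))
w15 [(4920, [313.0, 155.0]), (26, [285.0, 148.0]), (29, [288.0, 181.0])] row of bead at scoop x=32,12,-8,-27: [8.0, 75.0, 131.0, 177.0]
scene tur 84 [257.0, 234.0] box [-40. -70.]
scene cob 71 [310.0, 243.0] box [-40.  67.]
scene red 106 [284.0, 239.0] box [-40.  -0.]
scene red 29 [392.0, 277.0] red [ -7. -13.]
scene red 26 [403.0, 278.0] red [-8. 12.]
scene red 31 [391.0, 285.0] red [ 18. -14.]
scene red 29 [403.0, 287.0] red [20. 12.]
(-54, -69, 105, -19) shift [-4.8, -48.03, -1.53] turn [-0.3, 1.4, -6.1] tcp [440.0, -231.0, 107.0]
```

Request:
carry_out(targets=[[[-0.3,-1,0],[0,0,0],1],[[-1,-3.5,0],[0,0,-1],1],[[-1.7,-6.5,0],[0,0,-2],1],[[-2.4,-9.5,0],[0,0,-3],1],[[-3,-13,0],[0,0,-3],1],[[-3.6,-16.5,0],[0,0,-3],1],[[-4,-20,0],[0,0,-3],1],[[-4.4,-23.5,0],[0,0,-3],1]])

```text
clock: 28.53
position: [441.3, 11.1, 120.9]
orientation: [-180.0, -1.9, 7.3]
ft_force: [0.9, 0.4, -2.0]
opening: 0.165
gripper_force: 117.5
```

Request:
carry_out(targets=[[[-0.2,-3.5,0],[0,0,-1],1],[[-0.4,-7,0],[0,0,-2],1],[[-0.4,-10.5,0],[0,0,-3],1],[[-0.4,-14,0],[0,0,-3],1],[[-0.4,-17.5,0],[0,0,-3],1],[[-0.4,-20.5,0],[0,0,-3],1],[[-0.4,-23,0],[0,0,-3],1],[[-0.4,-24.4,0],[0,0,-3],1]])

```text
clock: 29.2
position: [437.6, -233.1, 120.6]
orientation: [-179.9, -1.9, 4.2]
ft_force: [-0.7, 0.1, -2.2]
opening: 0.167
gripper_force: 117.5
```

Run:
```python
from h import *
print(nose(BOX)); onblade("w16","tur"); rel(BOX,[(-54,-69,85,-10),(-50,-69,65,0)])
print("tip"); rel(BOX,[(-50,-69,60,4),(-50,-69,56,8),(-49,-69,53,12),(-48,-69,51,15),(-47,-69,49,18),(-46,-69,47,22),(-45,-69,44,30),(-44,-69,40,40)],start=(-50,-69,65,0))
```

```text
('nose', array([-56.3, -70.4, 120.8]), 'yaw,pitch,roll', array([  0. , -20.2,   0.1]), 'F', array([-0.7,  0.1, -2.2]))
w16 [(1916, [293.0, 122.0]), (28, [300.0, 146.0]), (2950, [331.0, 175.0]), (32, [289.0, 180.0])] row of bead at scoop x=32,12,-8,-27: [8.0, 75.0, 131.0, 177.0]
(-54, -69, 85, -10) shift [0.38, 0.26, -1.47] turn [-0.8, 10.1, 0.0] tcp [442.0, -231.0, 106.0]
(-50, -69, 65, 0) shift [1.31, 0.33, -1.46] turn [-1.5, 20.1, 0.1] tcp [451.0, -231.0, 106.0]
tip
(-50, -69, 60, 4) shift [0.31, 0.02, 0.27] turn [-0.3, 4.0, -0.0] tcp [454.0, -230.0, 109.0]
(-50, -69, 56, 8) shift [0.68, 0.05, 0.62] turn [-0.6, 8.0, 0.0] tcp [458.0, -230.0, 112.0]
(-49, -69, 53, 12) shift [1.19, 0.09, 1.04] turn [-0.9, 12.0, -0.0] tcp [463.0, -230.0, 116.0]
(-48, -69, 51, 15) shift [1.64, 0.12, 1.36] turn [-1.1, 15.0, -0.0] tcp [467.0, -229.0, 120.0]
(-47, -69, 49, 18) shift [2.11, 0.15, 1.67] turn [-1.3, 18.0, -0.0] tcp [472.0, -229.0, 123.0]
(-46, -69, 47, 22) shift [2.74, 0.2, 2.11] turn [-1.6, 21.9, 0.0] tcp [478.0, -229.0, 127.0]
(-45, -69, 44, 30) shift [4.04, 0.29, 2.96] turn [-2.2, 29.9, -0.0] tcp [491.0, -228.0, 136.0]
(-44, -69, 40, 40) shift [5.84, 0.42, 3.75] turn [-2.9, 39.9, -0.0] tcp [509.0, -226.0, 144.0]
```

Request:
carry_out(targets=[[[0.1,0.15,-0.5],[-0.3,5,0],1],[[0.3,0.2,-1.1],[-0.8,10,0],1],[[0.6,0.2,-1.4],[-1.1,15,0],1],[[0.9,0.2,-1.4],[-1.5,20,0],1],[[0.9,0.2,-1.4],[-1.5,20,0],1]])

```text
clock: 29.67
position: [449.9, -228.4, 105.3]
orientation: [-179.9, 18.3, 4.4]
ft_force: [0.2, -0.1, -1.2]
opening: 0.166
gripper_force: 117.6
```

Run:
```python
from h import *
print(nose(BOX)); onblade("w17","tur")
```

```text
('nose', array([-51. , -66.1,  64.2]), 'yaw,pitch,roll', array([0.3, 0. , 0.1]), 'F', array([ 0.2, -0.1, -1.2]))
w17 [(5093, [330.0, 147.0])] row of bead at scoop x=32,12,-8,-27: [7.0, 74.0, 131.0, 177.0]
```

Request:
carry_out(targets=[[[0.2,-0.1,0.25],[-0.3,4,0],1],[[0.5,-0.2,0.6],[-0.6,8,0],1],[[0.75,-0.2,0.8],[-0.7,10,0],1],[[1,-0.2,1],[-0.9,12,0],1],[[1.15,-0.2,1.1],[-1,13,0],1],[[1.3,-0.2,1.2],[-1,14,0],1],[[1.4,-0.2,1.3],[-1.1,15,0],1],[[1.55,-0.2,1.4],[-1.2,16,0],1]])

```text
clock: 30.38
position: [463.4, -230.6, 122.4]
orientation: [-179.9, 34.1, 4.3]
ft_force: [0.1, -0.3, -1.3]
opening: 0.168
gripper_force: 117.7
```

Request:
carry_out(targets=[[[0.15,0,0.1],[-0.1,1,0],1],[[0.3,0,0.2],[-0.2,2,0],1],[[0.6,0,0.45],[-0.3,4,0],1],[[0.95,0.05,0.65],[-0.5,6,0],1],[[1.6,0.1,1.1],[-0.8,10,0],1],[[2.2,0.15,1.5],[-1,14,0],1],[[2.2,0.15,1.5],[-1,14,0],1],[[2.2,0.15,1.5],[-1,14,0],1]])

```text
clock: 31.05
position: [486.1, -228.8, 135.8]
orientation: [-179.8, 48.1, 4.4]
ft_force: [-0.0, 0.3, -0.8]
opening: 0.164
gripper_force: 117.7
```

Run:
```python
from h import *
print(nose(BOX)); onblade("w18","tur"); ext_look("e4")
```

```text
('nose', array([-50.2, -69.3,  44.4]), 'yaw,pitch,roll', array([ 0.3, 29.8,  0.2]), 'F', array([-0. ,  0.3, -0.8]))
w18 [] row of bead at scoop x=32,12,-8,-27: [7.0, 75.0, 132.0, 178.0]
scene tur 99 [256.0, 234.0] box [-41. -74.]
scene cob 72 [310.0, 243.0] box [-40.  66.]
scene red 106 [284.0, 239.0] box [-40.  -0.]
scene red 29 [392.0, 277.0] red [ -7. -13.]
scene red 26 [403.0, 278.0] red [-8. 12.]
scene red 29 [392.0, 285.0] red [ 18. -14.]
scene red 29 [403.0, 287.0] red [20. 12.]
side tur 113 [332.0, 211.0] box [-31. -76.]
side cob 96 [314.0, 243.0] box [-32.  60.]
side red 119 [324.0, 228.0] box [-35.  -4.]
side red 27 [255.0, 293.0] red [ 14. -11.]
side red 27 [263.0, 295.0] red [-11.  -9.]
side red 15 [252.0, 299.0] red [16. 10.]
side red 12 [261.0, 302.0] red [-12.  11.]
```

Run:
```python
from h import *
rel(BIN["red"],[(-45,0,90,20)])
print("from floor"); rel(BIN["red"],[(-14,0,4,17),(-4,0,4,14),(5,0,4.5,11),(14,0,4,9),(20,0,4,5),(26,0,4,2),(33,0,4,0),(36.5,0,4,0)],start=(-24,0,4,20))
```

```text
(-45, 0, 90, 20) shift [-0.34, 34.71, 2.93] turn [1.3, -9.7, 8.0] tcp [482.0, 118.0, 167.0]
from floor
(-14, 0, 4, 17) shift [0.6, 0.13, -0.49] turn [0.6, -2.9, -0.0] tcp [509.0, 124.0, 76.0]
(-4, 0, 4, 14) shift [1.22, 0.27, -1.0] turn [1.3, -5.9, 0.0] tcp [515.0, 125.0, 71.0]
(5, 0, 4.5, 11) shift [1.77, 0.39, -1.47] turn [1.9, -8.8, 0.0] tcp [520.0, 126.0, 66.0]
(14, 0, 4, 9) shift [2.44, 0.53, -1.89] turn [2.3, -10.7, 0.0] tcp [527.0, 128.0, 62.0]
(20, 0, 4, 5) shift [2.66, 0.58, -2.63] turn [3.2, -14.7, 0.0] tcp [529.0, 128.0, 55.0]
(26, 0, 4, 2) shift [3.0, 0.65, -3.2] turn [3.8, -17.6, 0.0] tcp [533.0, 129.0, 49.0]
(33, 0, 4, 0) shift [3.54, 0.77, -3.59] turn [4.3, -19.5, 0.0] tcp [538.0, 130.0, 45.0]
(36.5, 0, 4, 0) shift [3.88, 0.85, -3.59] turn [4.3, -19.5, 0.0] tcp [541.0, 131.0, 45.0]
```

Request:
carry_out(targets=[[[-1,0,3],[0.4,-5,0],1],[[-2,2,4],[0.7,-10,0],1],[[-2,5,4],[0.7,-10,2],1],[[-2,9,4],[0.7,-10,4],1],[[-2,13,4],[0.7,-10,6],1],[[-2,17,4],[0.7,-10,8],1],[[-2,21,4],[0.7,-10,8],1],[[-2,25,4],[0.7,-10,8],1]])

```text
clock: 31.87
position: [464.8, 22.6, 178.3]
orientation: [179.2, 38.0, 11.8]
ft_force: [1.1, -0.7, -1.8]
opening: 0.164
gripper_force: 117.6
```

Request:
carry_out(targets=[[[0,4,0],[0,0,0],1],[[0,8,0],[0,0,0],1],[[0,10,0],[0,0,0],1],[[0,10,0],[0,0,0],1],[[0,10,0],[0,0,0],1]])

```text
clock: 32.28
position: [465.4, 121.5, 177.9]
orientation: [179.2, 38.0, 11.9]
ft_force: [0.4, -0.9, -1.7]
opening: 0.164
gripper_force: 117.7
```

Run:
```python
from h import *
print(nose(BIN["red"])); rel(BIN["red"],[(-26,0,30,20)])
```

```text
('nose', array([-60.2,   6.3, 101.4]), 'yaw,pitch,roll', array([-0.4, 19.7, -0.8]), 'F', array([ 0.4, -0.9, -1.7]))
(-26, 0, 30, 20) shift [3.52, 0.05, -7.1] turn [0.6, 0.4, -0.1] tcp [501.0, 122.0, 107.0]
```

Request:
carry_out(targets=[[[2,0.05,-2],[0.6,0.4,0],1],[[3.5,0.05,-4],[0.6,0.4,0],1],[[3.5,0.05,-6],[0.6,0.4,0],1],[[3.5,0.05,-7],[0.6,0.4,0],1],[[3.5,0.05,-7],[0.6,0.4,0],1],[[3.5,0.05,-7],[0.6,0.4,0],1]])

```text
clock: 32.78
position: [500.5, 120.3, 107.6]
orientation: [180.0, 38.4, 12.2]
ft_force: [-0.2, 0.3, -0.5]
opening: 0.165
gripper_force: 117.7
```

Run:
```python
from h import *
print(nose(BIN["red"])); rel(BIN["red"],[(-25,-0.5,4,20)])
```

```text
('nose', array([-26.7,  -1.8,  30.5]), 'yaw,pitch,roll', array([-0.1, 20.1, -0. ]), 'F', array([-0.2,  0.3, -0.5]))
(-25, -0.5, 4, 20) shift [0.12, 0.14, -2.67] turn [0.0, -0.1, 0.1] tcp [502.0, 122.0, 81.0]
```

Request:
carry_out(targets=[[[0.1,0.15,-1],[0,0,0.1],1],[[0.1,0.15,-1.8],[0,0,0.1],1],[[0.1,0.15,-2.4],[0,0,0.1],1],[[0.1,0.15,-2.6],[0,0,0.1],1],[[0.1,0.15,-2.6],[0,0,0.1],1]])

```text
clock: 33.2
position: [501.7, 122.9, 80.9]
orientation: [-180.0, 38.4, 12.4]
ft_force: [0.5, -0.2, -0.9]
opening: 0.164
gripper_force: 117.8
```

Run:
```python
from h import *
print(nose(BIN["red"])); rel(BIN["red"],[(-25,-0.5,4,20)])
```

```text
('nose', array([-25. ,   0.8,   3.9]), 'yaw,pitch,roll', array([ 0.1, 20.1,  0. ]), 'F', array([ 0.5, -0.2, -0.9]))
(-25, -0.5, 4, 20) shift [0.01, -0.12, -0.01] turn [0.0, -0.1, -0.1] tcp [502.0, 122.0, 81.0]
```

Request:
carry_out(targets=[[[0.3,0,-0.3],[0.3,-1.5,0],1],[[0.6,0.05,-0.55],[0.6,-3,0],1],[[0.9,0.1,-0.8],[1,-4.5,0],1],[[1.2,0.15,-1.05],[1.3,-5.9,0],1],[[1.5,0.2,-1.25],[1.6,-7.4,0],1],[[1.8,0.3,-1.5],[1.9,-8.8,0],1],[[2.1,0.35,-1.7],[2.1,-9.8,0],1],[[2.3,0.4,-1.8],[2.2,-10.2,0],1]])

```text
clock: 33.87
position: [524.5, 126.7, 64.0]
orientation: [180.0, 28.0, 12.4]
ft_force: [-2.3, -0.6, 3.2]
opening: 0.165
gripper_force: 118.1
```

Run:
```python
from h import *
print(nose(BIN["red"])); rel(BIN["red"],[(14,-0.5,4,9),(20,-0.5,4,5),(26,-0.5,4,2),(33,-0.5,4,0),(37,-.5,4,0)])
```

```text
('nose', array([10.6, -0.3,  4.7]), 'yaw,pitch,roll', array([ 0.1,  9.7, -0. ]), 'F', array([-2.3, -0.6,  3.2]))
(14, -0.5, 4, 9) shift [0.27, 0.05, -0.19] turn [0.2, -0.6, -0.1] tcp [527.0, 127.0, 62.0]
(20, -0.5, 4, 5) shift [0.48, 0.1, -0.94] turn [1.0, -4.6, -0.1] tcp [529.0, 128.0, 55.0]
(26, -0.5, 4, 2) shift [0.82, 0.17, -1.51] turn [1.7, -7.5, -0.1] tcp [533.0, 128.0, 49.0]
(33, -0.5, 4, 0) shift [1.36, 0.29, -1.9] turn [2.1, -9.4, -0.1] tcp [538.0, 130.0, 45.0]
(37, -0.5, 4, 0) shift [1.75, 0.38, -1.9] turn [2.1, -9.4, -0.1] tcp [542.0, 131.0, 45.0]
```

Request:
carry_out(targets=[[[0.25,0.05,-0.15],[0.2,-0.6,0],1],[[0.4,0.1,-0.5],[0.6,-2.6,0],1],[[0.5,0.1,-0.85],[1,-4.6,0],1],[[0.65,0.15,-1.15],[1.4,-6,0],1],[[0.85,0.2,-1.45],[1.7,-7.5,0],1],[[1.1,0.25,-1.65],[1.9,-8.5,0],1],[[1.35,0.3,-1.8],[2.1,-9.4,0],1],[[1.35,0.3,-1.8],[2.1,-9.4,0],1]])

```text
clock: 34.53
position: [537.9, 129.6, 45.6]
orientation: [-180.0, 18.4, 12.4]
ft_force: [-3.5, -0.8, 3.3]
opening: 0.168
gripper_force: 118.0
```

Run:
```python
from h import *
print(nose(BIN["red"]));onblade("w19","red")
```

```text
('nose', array([32.7, -0.3,  4.5]), 'yaw,pitch,roll', array([0.1, 0.1, 0. ]), 'F', array([-3.5, -0.8,  3.3]))
w19 [(4332, [341.0, 27.0]), (2695, [282.0, 72.0]), (30, [328.0, 66.0])] row of bead at scoop x=32,12,-8,-27: [8.0, 75.0, 131.0, 177.0]
```

Request:
carry_out(targets=[[[0.15,0.05,0],[0,0,0],1],[[0.3,0.1,0],[0,0,0],1],[[0.45,0.1,0],[0,0,0],1],[[0.6,0.15,0],[0,0,0],1],[[0.6,0.15,0],[0,0,0],1]])

```text
clock: 35.0
position: [543.2, 130.7, 45.7]
orientation: [180.0, 18.6, 12.3]
ft_force: [-5.2, -1.6, 5.9]
opening: 0.164
gripper_force: 118.5
```

Run:
```python
from h import *
print(nose(BIN["red"]));onblade("w20","red");ext_look("e5")
```

```text
('nose', array([38. , -0.5,  4.2]), 'yaw,pitch,roll', array([ 0. ,  0.3, -0. ]), 'F', array([-5.2, -1.6,  5.9]))
w20 [(1946, [295.0, 19.0]), (2056, [362.0, 18.0]), (2522, [339.0, 73.0]), (2213, [282.0, 89.0]), (31, [289.0, 63.0])] row of bead at scoop x=32,12,-8,-27: [8.0, 75.0, 131.0, 177.0]
scene tur 99 [256.0, 234.0] box [-41. -74.]
scene cob 71 [310.0, 243.0] box [-40.  67.]
scene red 106 [284.0, 239.0] box [-40.  -0.]
scene red 94 [396.0, 284.0] red [15. -5.]
scene red 26 [399.0, 289.0] red [29.  4.]
side red 122 [252.0, 294.0] red [21. -5.]
```

Four red beads are on the blade (rows 18 and 73–89). Tilt up and lift.

Request:
carry_out(targets=[[[-0.2,0,0],[0.4,-2,0],1],[[-0.3,-0.05,-0.1],[0.8,-4,0],1],[[-0.2,-0.05,-0.25],[1.2,-6,0],1],[[-0.1,0,-0.4],[1.7,-8,0],1],[[-0.1,0,-0.5],[2.1,-10,0],1],[[0,0,-0.65],[2.5,-12,0],1],[[0.1,0,-0.75],[2.9,-14,0],1],[[0.2,0.05,-0.8],[3.4,-16,0],1]])

```text
clock: 35.82
position: [547.6, 132.5, 36.7]
orientation: [180.0, 1.7, 12.3]
ft_force: [-0.1, 0.6, -2.4]
opening: 0.166
gripper_force: 117.5
```

Request:
carry_out(targets=[[[0,0,0.1],[0.4,-2,0],1],[[0,0,0.2],[0.8,-4,0],1],[[0,0,1],[0.8,-4,0],1],[[0,0,3],[0.8,-4,0],1],[[0,0,5],[0.8,-4,0],1],[[0,0,7],[0.8,-4,0],1],[[0,0,8.5],[0.8,-4,0],1],[[0,0,8.5],[0.8,-4,0],1]])

```text
clock: 36.48
position: [549.8, 133.5, 126.3]
orientation: [180.0, -2.6, 12.4]
ft_force: [0.6, 0.2, -0.7]
opening: 0.166
gripper_force: 117.6
```

Run:
```python
from h import *
print(nose(BIN["red"]));onblade("w21","red");ext_look("e6",("scene",)); rel(BOX,[(-58,0,110,-20)])
```

```text
('nose', array([ 52.4,   0.9, 128.2]), 'yaw,pitch,roll', array([  0.1, -20.9,  -0. ]), 'F', array([ 0.6,  0.2, -0.7]))
w21 [(3156, [296.0, 148.0]), (3343, [347.0, 148.0]), (33, [280.0, 167.0]), (37, [335.0, 168.0])] row of bead at scoop x=32,12,-8,-27: [8.0, 75.0, 132.0, 177.0]
scene tur 99 [256.0, 234.0] box [-41. -74.]
scene cob 72 [310.0, 243.0] box [-40.  67.]
scene red 105 [284.0, 239.0] box [-40.  -1.]
(-58, 0, 110, -20) shift [-11.61, -29.53, -1.23] turn [0.0, 0.5, -8.2] tcp [431.0, -163.0, 110.0]
```

Request:
carry_out(targets=[[[-1,-0.5,0],[0,0,0],1],[[-3,-2,0],[0,0,-1],1],[[-5,-4,0],[0,0,-2],1],[[-7,-6.5,0],[0,0,-3],1],[[-8.5,-9,0],[0,0,-4],1],[[-9.5,-12,0],[0,0,-5],1],[[-10.3,-15,0],[0,0,-6],1],[[-11,-18,0],[0,0,-7],1]])

```text
clock: 37.25
position: [434.7, -49.3, 121.0]
orientation: [179.9, -2.0, 5.3]
ft_force: [1.1, -0.1, -1.7]
opening: 0.161
gripper_force: 117.5
```

Request:
carry_out(targets=[[[-0.4,-3,0],[0,0,-1],1],[[-0.6,-6,0],[0,0,-1.2],1],[[-0.6,-8.5,0],[0,0,-1.2],1],[[-0.6,-10.5,0],[0,0,-1.2],1],[[-0.6,-11.5,0],[0,0,-1.2],1],[[-0.6,-11.5,0],[0,0,-1.2],1]])

```text
clock: 37.75
position: [429.7, -164.5, 120.9]
orientation: [179.9, -2.0, 4.0]
ft_force: [-0.2, 0.1, -1.8]
opening: 0.166
gripper_force: 117.6
```

Run:
```python
from h import *
print(nose(BOX));onblade("w22","red"); rel(BOX,[(-56,0,85,-10),(-53,0,65,0)])
```

```text
('nose', array([-59.2,  -1.9, 121.4]), 'yaw,pitch,roll', array([ -0.2, -20.3,  -0.1]), 'F', array([-0.2,  0.1, -1.8]))
w22 [(3148, [296.0, 147.0]), (3349, [347.0, 147.0]), (37, [290.0, 167.0]), (37, [346.0, 168.0])] row of bead at scoop x=32,12,-8,-27: [8.0, 75.0, 131.0, 177.0]
(-56, 0, 85, -10) shift [0.49, 0.1, -1.52] turn [-0.6, 10.3, 0.1] tcp [435.0, -163.0, 106.0]
(-53, 0, 65, 0) shift [1.33, 0.16, -1.51] turn [-1.3, 20.3, 0.1] tcp [443.0, -162.0, 106.0]
```

Request:
carry_out(targets=[[[0.1,0,-0.5],[-0.3,5,0],1],[[0.4,0.1,-1.1],[-0.7,10,0.1],1],[[0.7,0.1,-1.45],[-1,15,0.1],1],[[1,0.1,-1.45],[-1.4,20,0.1],1],[[1,0.1,-1.45],[-1.4,20,0.1],1]])

```text
clock: 38.22
position: [443.5, -160.9, 105.6]
orientation: [179.9, 18.1, 4.4]
ft_force: [0.8, 0.1, -2.0]
opening: 0.165
gripper_force: 117.6
```

Run:
```python
from h import *
print(nose(BOX)); onblade("w23","red")
```

```text
('nose', array([-52.4,   1.6,  65. ]), 'yaw,pitch,roll', array([ 0.3, -0.2, -0.1]), 'F', array([ 0.8,  0.1, -2. ]))
w23 [(2907, [293.0, 139.0]), (2039, [354.0, 114.0]), (1500, [342.0, 168.0])] row of bead at scoop x=32,12,-8,-27: [7.0, 74.0, 131.0, 177.0]
```

Request:
carry_out(targets=[[[0.2,0,0.25],[-0.3,4,0],1],[[0.5,-0.1,0.6],[-0.6,8,0],1],[[0.75,-0.1,0.8],[-0.7,10,0],1],[[1,-0.1,1],[-0.9,12,0],1],[[1.15,-0.1,1.1],[-1,13,0],1],[[1.3,-0.1,1.2],[-1,14,0],1],[[1.4,-0.1,1.3],[-1.1,15,0],1],[[1.55,-0.1,1.4],[-1.2,16,0],1]])

```text
clock: 38.93
position: [455.6, -162.9, 122.0]
orientation: [179.9, 34.0, 4.3]
ft_force: [0.8, -0.3, -1.0]
opening: 0.166
gripper_force: 117.7
```

Request:
carry_out(targets=[[[0.15,0,0.1],[-0.1,1,0],1],[[0.3,0,0.2],[-0.2,2,0],1],[[0.6,0,0.45],[-0.3,4,0],1],[[0.95,0.05,0.65],[-0.5,6,0],1],[[1.6,0.1,1.1],[-0.8,10,0],1],[[2.2,0.15,1.5],[-1,14,0],1],[[2.2,0.15,1.5],[-1,14,0],1],[[2.2,0.15,1.5],[-1,14,0],1]])

```text
clock: 39.6
position: [478.1, -161.4, 135.4]
orientation: [-180.0, 48.1, 4.3]
ft_force: [0.2, 0.1, -1.2]
opening: 0.162
gripper_force: 117.8
```

Run:
```python
from h import *
print(nose(BOX)); onblade("w24","red"); ext_look("e7")
MAT=(485.8,-373.8,-34.0)
rel(MAT,[(37,0,60,0),(37,0,10,0),(37,0,4.5,0)])
```

```text
('nose', array([-53.1,  -1.7,  44.1]), 'yaw,pitch,roll', array([ 0.1, 29.8,  0. ]), 'F', array([ 0.2,  0.1, -1.2]))
w24 [] row of bead at scoop x=32,12,-8,-27: [7.0, 75.0, 132.0, 178.0]
scene tur 99 [256.0, 234.0] box [-41. -74.]
scene cob 71 [310.0, 243.0] box [-40.  67.]
scene red 111 [284.0, 238.0] box [-41.  -1.]
side tur 92 [331.0, 211.0] box [-29. -75.]
side cob 94 [314.0, 243.0] box [-32.  60.]
side red 114 [322.0, 227.0] box [-28.  -4.]
(37, 0, 60, 0) shift [-5.43, -17.05, -3.61] turn [-7.7, -29.2, -37.4] tcp [423.0, -332.0, 101.0]
(37, 0, 10, 0) shift [-5.43, -17.05, -8.61] turn [-7.7, -29.2, -37.4] tcp [423.0, -332.0, 51.0]
(37, 0, 4.5, 0) shift [-5.43, -17.05, -9.16] turn [-7.7, -29.2, -37.4] tcp [423.0, -332.0, 45.0]
```

Request:
carry_out(targets=[[[-1,0,3],[0.5,-7,0],1],[[-2,-1,3],[1,-14,0],1],[[-3,-3,3],[1.5,-21,0],1],[[-4,-5,3],[2.2,-29.8,0],1],[[-5,-8,3],[2.2,-29.8,0],1],[[-5.4,-11,3],[2.2,-29.8,0],1],[[-5.4,-14,3],[2.2,-29.8,0],1],[[-5.4,-17,3],[2.2,-29.8,0],1]])

```text
clock: 40.42
position: [422.3, -332.7, 168.4]
orientation: [179.9, 18.0, 4.2]
ft_force: [0.7, 0.6, -0.9]
opening: 0.167
gripper_force: 117.6
```

Request:
carry_out(targets=[[[0,0,-1],[0,0,-7],1],[[0,0,-2],[0,0,-14],1],[[0,0,-3],[0,0,-21],1],[[0,0,-4],[0,0,-28],1],[[0,0,-5],[0,0,-35],1],[[0,0,-6],[0,0,-38.3],1],[[0,0,-6],[0,0,-38.3],1]])

```text
clock: 41.0
position: [421.8, -331.4, 105.7]
orientation: [180.0, 18.3, -34.2]
ft_force: [-0.7, -0.7, -2.2]
opening: 0.16
gripper_force: 117.6
```

Run:
```python
from h import *
MAT=(485.8,-373.8,-34.0)
print(nose(MAT)); rel(MAT,[(37,0,10,0),(37,0,4.5,0)])
```

```text
('nose', array([35.4, -0.5, 64.7]), 'yaw,pitch,roll', array([-0.2, -0. , -0. ]), 'F', array([-0.7, -0.7, -2.2]))
(37, 0, 10, 0) shift [0.14, -0.08, -5.47] turn [0.0, -0.0, 0.2] tcp [423.0, -332.0, 51.0]
(37, 0, 4.5, 0) shift [0.14, -0.08, -6.02] turn [0.0, -0.0, 0.2] tcp [423.0, -332.0, 45.0]
```

Request:
carry_out(targets=[[[0.15,-0.1,-2],[0,0,0],1],[[0.15,-0.1,-4],[0,0,0],1],[[0.15,-0.1,-5],[0,0,0],1],[[0.15,-0.1,-5.6],[0,0,0],1],[[0.15,-0.1,-5.9],[0,0,0],1],[[0.15,-0.1,-6.05],[0,0,0],1],[[0.15,-0.1,-6.05],[0,0,0],1]])

```text
clock: 41.58
position: [425.8, -332.7, 46.8]
orientation: [179.9, 18.1, -34.0]
ft_force: [0.3, -0.3, -1.1]
opening: 0.164
gripper_force: 117.7
```

Run:
```python
from h import *
print(nose((485.8,-373.8,-34.0)))
```

```text
('nose', array([39.6,  1. ,  6.3]), 'yaw,pitch,roll', array([ 0. , -0.2, -0.1]), 'F', array([ 0.3, -0.3, -1.1]))
```

Request:
carry_out(targets=[[[-0.1,0,-0.15],[0,0,0],1],[[-0.1,0,-0.25],[0,0,0],1],[[-0.1,0,-0.3],[0,0,0],1],[[-0.1,0,-0.3],[0,0,0],1]])

```text
clock: 41.92
position: [424.9, -333.0, 45.2]
orientation: [179.9, 18.0, -34.0]
ft_force: [0.0, 1.5, 5.1]
opening: 0.165
gripper_force: 119.0
```

Request:
carry_out(targets=[[[0,0,0.05],[0,0,0],2],[[0,0,0.1],[0,0,0],2.5],[[0,0,0.1],[0,0,0],3.5],[[0,0,0.1],[0,0,0],4.5],[[0,0,0.1],[0,0,0],5],[[0,0,0.1],[0,0,0],5],[[0,0,0.1],[0,0,0],5]])

```text
clock: 42.5
position: [424.4, -332.6, 44.0]
orientation: [179.9, 18.1, -34.0]
ft_force: [-0.4, -0.8, -0.5]
opening: 0.589
gripper_force: 0.0
```

Request:
carry_out(targets=[[[0.3,-0.2,1],[0,0,0],5],[[0.8,-0.5,3],[0,0,0],5],[[1,-0.8,6],[0,0,0],5],[[1,-0.8,9],[0,0,0],5],[[1,-0.8,13],[0,0,0],5],[[1,-0.8,17],[0,0,0],6],[[1,-0.8,21],[0,0,0],7],[[1,-0.8,25],[0,0,0],8]])

```text
clock: 43.17
position: [434.0, -340.6, 297.3]
orientation: [179.9, 18.1, -34.0]
ft_force: [0.5, -1.3, 0.1]
opening: 0.929
gripper_force: 0.0
```

Request:
carry_out(targets=[[[0,0,0],[-4,-5.9,0],8.5],[[0,0,0],[-8,-11.8,0],8.5],[[0,0,0],[-10.1,-15,0],8.5],[[0,0,0],[-10.1,-15,0],8.5]])

```text
clock: 43.5
position: [432.3, -339.6, 297.0]
orientation: [-180.0, -0.3, -34.0]
ft_force: [-1.1, 0.4, -0.6]
opening: 0.997
gripper_force: 0.0
```

Request:
carry_out(targets=[[[2,2,0],[0,0,7],8.5],[[4,5,0],[0,0,14],8.5],[[6,8,0],[0,0,21],8.5],[[7,11,0],[0,0,28],8.5],[[7,14,0],[0,0,35],8.5],[[7,16,0],[0,0,38.2],8.5],[[7,16,0],[0,0,38.2],8.5],[[7,16,0],[0,0,38.2],8.5]])

```text
clock: 44.17
position: [505.0, -179.9, 294.5]
orientation: [180.0, 0.1, 4.2]
ft_force: [-0.2, 0.3, 0.7]
opening: 0.994
gripper_force: 0.0
```

Run:
```python
from h import *
s=arm.read_state();print(s["position"].round(1),s["orientation"].round(1))
c,E=ext("wrist");im=save("wrist","w25");np.savez("pics/w25.npz",E=E)
Rb=R.from_euler("z",BOX[2],degrees=True)
# beads: white-ish eye/highlight and circle search per cell
g=cv2.cvtColor(im,cv2.COLOR_RGB2GRAY)
for i in(-1,1):
  for k in(-1,0,1):
    q=proj(c,E,Rb.apply([[34.5*i+u,69*k+v,10] for u,v in((-31,-31),(-31,31),(31,31),(31,-31))])+[BOX[0],BOX[1],0])
    x0,y0=np.maximum(np.floor(q.min(0)).astype(int),0);x1,y1=np.ceil(q.max(0)).astype(int)
    sub=im[y0:y1,x0:x1]; 
    hs=cv2.cvtColor(sub,cv2.COLOR_RGB2HSV); w=((hs[:,:,1]<70)&(hs[:,:,2]>110)).astype(np.uint8)
    n,l,st,ce=cv2.connectedComponentsWithStats(w)
    pts=[( (ce[j]+[x0,y0]),int(st[j,4])) for j in range(1,n) if st[j,4]>=3]
    print(i,k,(x0,y0,x1,y1),[(a,p.round().tolist(),(Rb.inv().apply(unproj(c,E,[p],26)[0]-[BOX[0],BOX[1],0])[:2]-[34.5*i,69*k]).round().tolist()) for p,a in pts][:8])
```

```text
[ 505.  -179.9  294.5] [1.8e+02 1.0e-01 4.2e+00]
-1 -1 (np.int64(333), np.int64(102), np.int64(393), np.int64(163)) [(8, [375.0, 103.0], [29.0, -10.0]), (6, [386.0, 118.0], [15.0, -22.0]), (8, [335.0, 122.0], [11.0, 31.0]), (12, [339.0, 138.0], [-5.0, 26.0]), (40, [390.0, 136.0], [-3.0, -27.0])]
-1 0 (np.int64(269), np.int64(102), np.int64(328), np.int64(163)) [(21, [303.0, 113.0], [20.0, -5.0]), (22, [287.0, 119.0], [14.0, 11.0]), (50, [278.0, 142.0], [-9.0, 21.0]), (44, [296.0, 148.0], [-15.0, 2.0])]
-1 1 (np.int64(204), np.int64(102), np.int64(266), np.int64(163)) [(7, [239.0, 103.0], [30.0, -9.0])]
1 -1 (np.int64(334), np.int64(30), np.int64(397), np.int64(96)) []
1 0 (np.int64(266), np.int64(30), np.int64(329), np.int64(96)) [(2560, [298.0, 63.0], [-2.0, -1.0])]
1 1 (np.int64(198), np.int64(30), np.int64(263), np.int64(96)) []
```

Run:
```python
from h import *
im=cv2.imread("pics/w25.png")
for (x0,y0,x1,y1),nm in (((204,96,268,165),"cob"),((331,96,395,165),"tur")):
    h=cv2.cvtColor(im[y0:y1:3,x0:x1:2],cv2.COLOR_BGR2HSV); print(nm)
    lo,hi={"cob":(108,130),"tur":(84,104)}[nm]
    for r in h: print("".join(("W" if s<80 and v>100 else ("." if not(lo<=hh<=hi and s>80) else chr(48+min(9,v//26)))) for hh,s,v in r.astype(int)))
```

```text
cob
................................
................................
................W...............
...............2333321..........
...............34444321.........
....45555555552345543321555.....
.....5555555552344443323555.....
.....55555555553334332155554....
.....55555555555522223555554....
.....55555555555555555555554....
.....55555555555555555555555....
.....55555555555555555555555....
.....55555555555555555555555....
.....45555555555555555555555....
.....45555555555555555555555....
......5555555555555555555555....
......5555555555555555555555....
......5555555555555555555555....
......5555555555555555555555....
......5555555555555555555555....
......4444444444444444444455....
................................
................................
tur
................................
................................
...................22W..........
.................344554W........
................345666553.......
.....43577777776455426654777....
...2444443777776356..5654777....
..34556654377777345565547777....
..W5666..43777777W3444577777....
..W5677555367777777777777777....
..W4566654677777777777777776....
....344447777777777777777543....
....W777777777777777777334444W..
....W777777777777777772.4566WWW.
....W77777777777777777115677WWW.
....W77777777777777777355676654.
....W7777777777777777754556654..
....477777777777777777775444....
....57777777777777777777777.....
....57777777777777777777777.....
....W7777777777777777777777.....
................................
................................
```

Request:
carry_out(targets=[[[6,1.2,0],[0,0,0],6],[[10,2,0],[0,0,0],6],[[14,2.8,0],[0,0,0],6],[[17.5,3.4,-2],[0,0,0],6],[[19.2,3.7,-5],[0,0,0],6],[[19.2,3.7,-9],[0,0,0],6],[[19.2,3.7,-12],[0,0,0],6],[[19.2,3.7,-14],[0,0,0],6]])

```text
clock: 44.88
position: [694.6, -144.8, 147.6]
orientation: [-179.9, 0.5, 4.0]
ft_force: [0.1, 0.8, -0.9]
opening: 0.705
gripper_force: 0.0
```

Run:
```python
from h import *
c=calibration("wrist");E=np.load("pics/w25.npz")["E"];im=cv2.imread("pics/w25.png")
h=cv2.cvtColor(im,cv2.COLOR_BGR2HSV).astype(int)
q=proj(c,E,[[485.8,-373.8,6]])[0];print("mat px",q.round())
m=((h[:,:,1]<45)&(h[:,:,2]>60)).astype(np.uint8);n,l,st,ce=cv2.connectedComponentsWithStats(m)
for i in range(1,n):
    if st[i,4]>300: print(st[i].tolist(),ce[i].round(),unproj(c,E,[ce[i]],6)[0].round())
s=arm.read_state();print(s["position"].round(1))
```

```text
mat px [483. 225.]
[0, 0, 63, 137, 3300] [17. 84.] [603. 151.   6.]
[274, 38, 49, 52, 2517] [298.  63.] [ 643. -147.    6.]
[454, 187, 68, 90, 2353] [487. 228.] [ 482. -380.    6.]
[ 694.6 -144.8  147.6]
```

Request:
carry_out(targets=[[[0.3,0.1,-3],[0,0,0],6],[[0.3,0.1,-6],[0,0,0],6],[[0.3,0.1,-8],[0,0,0],6],[[0.3,0.1,-8.9],[0,0,0],6],[[0.3,0.1,-8.9],[0,0,0],6]], grip_force=40)

```text
clock: 45.3
position: [697.8, -144.0, 61.7]
orientation: [180.0, 0.4, 4.0]
ft_force: [0.3, 0.4, 0.2]
opening: 0.708
gripper_force: 0.0
```

Request:
carry_out(targets=[[[0,0,0],[0,0,0],2],[[0,0,0],[0,0,0],2],[[0,0,0],[0,0,0],2],[[0,0,0],[0,0,0],2],[[0,0,0],[0,0,0],2],[[0,0,0],[0,0,0],2],[[0,0,0],[0,0,0],2]])

```text
clock: 45.88
position: [700.7, -143.0, 67.6]
orientation: [179.9, -0.2, 4.2]
ft_force: [-0.3, -1.2, 6.1]
opening: 0.252
gripper_force: 39.4
```

Request:
carry_out(targets=[[[0,0,0],[0,0,0],5],[[0,0,0],[0,0,0],5],[[0,0,0],[0,0,0],5],[[0,0,-0.5],[0,0,0],5],[[0,0,-0.9],[0,0,0],5],[[0,0,-0.9],[0,0,0],5]])

```text
clock: 46.38
position: [698.3, -142.3, 54.2]
orientation: [-180.0, 0.2, 4.2]
ft_force: [-1.2, -0.2, -0.8]
opening: 0.587
gripper_force: 0.0
```

Request:
carry_out(targets=[[[0,0,0],[0,0,0],2],[[0,0,0],[0,0,0],2],[[0,0,0],[0,0,0],2],[[0,0,0],[0,0,0],2],[[0,0,0],[0,0,0],2],[[0,0,0],[0,0,0],2]])

```text
clock: 46.88
position: [699.4, -143.0, 56.2]
orientation: [179.9, 0.0, 4.2]
ft_force: [0.8, -2.7, -1.3]
opening: 0.263
gripper_force: 39.5
```

Request:
carry_out(targets=[[[-2,-0.15,0],[0,0,0],2],[[-4.5,-0.3,0],[0,0,0],2],[[-7,-0.5,0],[0,0,0],2],[[-9.5,-0.7,0],[0,0,0],2],[[-11.5,-0.8,0],[0,0,0],2],[[-13,-0.95,0],[0,0,0],2],[[-13.8,-1,0],[0,0,0],2],[[-14.2,-1,0],[0,0,0],2]])

```text
clock: 47.55
position: [564.7, -152.8, 56.4]
orientation: [179.9, -1.1, 4.2]
ft_force: [22.2, -6.9, -23.2]
opening: 0.264
gripper_force: 40.2
```

Request:
carry_out(targets=[[[0,0,0],[0,0,0],2],[[0,0,0],[0,0,0],2],[[0,0,0],[0,0,0],2]])

```text
clock: 47.8
position: [564.7, -152.8, 56.3]
orientation: [179.8, -0.8, 4.2]
ft_force: [13.5, -6.2, -14.9]
opening: 0.263
gripper_force: 41.0
```

Request:
carry_out(targets=[[[0.4,0.1,0],[0,0,0],2],[[0.4,0.1,0],[0,0,0],5],[[0.4,0.1,0],[0,0,0],5],[[0.4,0.1,0],[0,0,0],5],[[0.4,0.1,0],[0,0,0],5],[[0.4,0.1,4],[0,0,0],5],[[0.4,0.1,8],[0,0,0],5],[[0.4,0.1,12],[0,0,0],5]])

```text
clock: 48.47
position: [560.6, -151.3, 177.3]
orientation: [180.0, 0.1, 4.2]
ft_force: [2.0, -0.2, 0.5]
opening: 0.588
gripper_force: 0.0
```

Request:
carry_out(targets=[[[-4,0,4],[0,0,0],8.5],[[-6,0,8],[0,0,0],8.5],[[-6,0,12],[0,0,0],8.5],[[-6,-3,13],[0,0,0],8.5],[[-6,-3,13],[0,0,0],8.5],[[-6,-3,13],[0,0,0],8.5]])

```text
clock: 48.97
position: [501.4, -182.0, 308.1]
orientation: [180.0, -0.2, 4.1]
ft_force: [-0.7, 0.5, -0.4]
opening: 0.997
gripper_force: 0.0
```

Run:
```python
from h import *
c,E=ext("wrist");im=save("wrist","w26");s=arm.read_state();print(s["position"].round(1))
h=cv2.cvtColor(im,cv2.COLOR_RGB2HSV).astype(int)
m=((h[:,:,2]<75)).astype(np.uint8);n,l,st,ce=cv2.connectedComponentsWithStats(m)
k=R.from_euler("z",BOX[2],degrees=True).apply([-45,0,75])+[BOX[0],BOX[1],0];q=proj(c,E,[k])[0];print("knob pred",q.round())
for i in range(1,n):
    if 100<st[i,4]<3000 and abs(ce[i]-q).max()<60: print("dark",st[i].tolist(),ce[i].round(1))
for nm in("cob","tur","red"): print(nm,[b for b in blobs(im,nm)])
m=((h[:,:,1]<45)&(h[:,:,2]>60)).astype(np.uint8);n,l,st,ce=cv2.connectedComponentsWithStats(m)
for i in range(1,n):
    if st[i,4]>800: print(st[i].tolist(),unproj(c,E,[ce[i]],6)[0].round())
c2,E2=calibration("wrist"),np.load("pics/w2.npz")["E"];print("knob in w2 seen (324.5,168)->",unproj(c2,E2,[(324.5,168)],75).round(1))
```

```text
[ 500.8 -181.4  306.1]
knob pred [294. 142.]
dark [283, 131, 24, 23, 439] [294.5 142. ]
cob []
tur []
red []
[0, 0, 67, 136, 3861] [611. 154.   6.]
[449, 183, 65, 87, 2241] [ 482. -379.    6.]
knob in w2 seen (324.5,168)-> [[ 566.2 -152.4   75. ]]
```

```bash
python3 -c "
from station import arm
print(arm.finish_job())"
```

```text
the job is handed in; nothing more can be done
None
```

I handed in the job at about 49 s. By the wrist-camera pixel checks all 8 beads (4 red, 3 turquoise, 1 cobalt) are in their own cells, the scoop is flat on the cork mat about 7 mm off centre and the lid is shut; no verdict came back.

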